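Put the ripe tomatoes away in the snap-shut produce savers

ROBOT

A 6-joint arm with a two-finger parallel gripper is mounted at the origin on the work surface. World frame = base frame: x ahead of the robot, y to its left, z up, the work surface at z = 0. Lengths are in m, angles in rad, forces in N, time in s.
With the tool pointing down it reaches from about 0.375 to 0.9 m from the base axis. Payload 3.1 kg.
Tool frame: the origin (TCP) lies midway between the tips of the shut fingers; the grasp point (between the pads) lies arm.tcp_to_grasp behind it (arm.tcp_to_grasp is the distance from the TCP to the grasp point, in m); z points along the fingers, y is the line along which they close (so a half turn about z gives the same grasp; the last joint's range is limited). The gripper opens to 85 mm and grips with 20 to 120 N. Pads are 22 mm wide; open, the fingers measure 114 mm over their backs; the gripper's body (76 mm by 85 mm) begins 54 mm behind the grasp point. The pads swing forward as they close: fully open they stand 13 mm farther back than shut.
Start: joints at [-1.3, 0.527, 1.433, -0, 1.181, -0.178], TCP at [0.271, -0.563, 0.231] pointing down, gripper open.
Joint ranges: [-3.08, 3.08], [-0.75, 2.2], [0.22, 2.44], [-1.43, 4.57], [0, 2.65], [-2.85, 2.85]. Speed limits (rad/s): [2.79, 2.79, 3.14, 3.14, 3.14, 3.14].

INTERFACE

Orientations are given as a rotation vector (axis times angle).
In Python, from plant import arm gives the robot as it stands.
- The arm moves only by the tool move_arm, never from a script. Its argument "increments" is a list of rows, each an object of numbers: "x", "y", "z": the shift along the tool's x, y, z in mm; "spin": the turn about the tool's z in degrees. In form: [{"x": .., "y": .., "z": .., "spin": ..}, ...]. A call has exactly 10 rows; each row shifts and turns the commanded pose from where the row before left it, along the tool's axes as they then stand; what a row does not reach is not made up. A row lasts 1/12 s, in which the tool goes at most 41.7 mm and 7.16 degrees, less where a joint would pass 70% of its speed; a pose out of reach is approached as far as the arm can. A call with a gripper value outside its range is refused whole. "claw" is the opening, from 0 (shut) to 1 (fully open), set as the call begins (left out, the last holds). The fingers move at their own pace and stop on an object; the grip force is fixed at half the most. Time passes only in rows, so rows that do not move let the fingers close, or fill a call up. It gives the time, the measured TCP pose, the force, the opening and the grip force at its end, in the units of the state.
- arm.sense(): the state, without advancing time (a new reading comes with each control period).
- arm.get_image(name): name is "side" or "top" or "wrist"; returns the picture (480x640x3 uint8, red, green, blue); there is no depth.
- arm.calibration(name): a dict with "intrinsics" (3x3 intrinsics, pixels), "R" (3x3) and "t" (3): a world point X has camera coordinates R X + t. Camera axes: x right, y down, z forward; pixel columns grow to the right and rows downward; lengths in m; the calibration is good to about 2 mm. The wrist camera is an equidistant fisheye: a pixel r from the principal point sees the ray r / f radians off the axis. A picture is of the moment at which its call begins: read the wrist's pose just before it. calibration takes no time and is no camera call; for the wrist camera it gives the pose at the moment of the call.
- arm.close_job(): hands the job in; it is judged then, once.
The state is a dict: "time_s": time; "joint_pos": joint angles; "qvel": joint speeds; "joint_efforts": joint torques, N m; "position": TCP position; "tool_rot": TCP orientation; "wrist_force": force on the tool from outside, world axes, zero at the start; "moment": the same for the moment, N m; "opening": finger opening in m; "gripper_force": force on a finger pad.
Only numpy, scipy, OpenCV 4.12 (cv2) and the standard library are available. Lean on these libraries where they do the work, as an engineer would, in place of code of your own. Each camera call takes 0.05 s, during which the arm holds its last target. There are 200 camera calls.

TASK

Put away the loose ripe tomatoes: set each one gently, without squeezing or dropping it, into the dimpled seat of a produce saver of its own. Then press down the sprung covers of all four savers, those of empty savers too, until each catch snaps and the cover stays fully shut. Leave the other things on the counter alone.

Things in the scene. Friction and masses are not known exactly. Their poses are not given: they have to be found in the camera images.
- saver1: A produce saver, fixed to the counter: white tray 124 (its x) x 92 mm (y), floor 4 mm, walls 14 mm high, a 34 mm high back-stop rib across it at x = 38 to 41; in its middle a dimpled seat: a round cup 42 mm outside, 36 mm inside, rim 19 mm above the counter. Origin: on the counter under the seat; x points to the hinge, away from the robot; z up. A seated tomato's centre is at z = 35, its sides 3 mm beyond the cup.
- cover1 (a joint): Hinge angle of saver1's cover: 0 = shut, 1.65 rad = fully open, standing up behind the seat, 130 mm tall. A light spring returns it to 1.65 from any angle unless the catch holds it. Push it over from behind at the thumb-piece (about 1 N) and down; from 0.08 rad the catch resists, and about 6 N down on the thumb-piece snaps it to 0, where it stays. 10 to 15 N is safe.
- thumb1 (a point): Centre of the end face of the grey thumb-piece on cover1: a block 12 mm (saver's x) x 36 mm (y) standing 16 mm out of the cover's top near its free edge. Cover shut: it is 82 mm above the counter and 40 mm nearer the robot than the seat's centre. Seen from the hinge line (axes as the saver's when shut) it is at x = -98, z = +66 mm; cover open, it is high up and points away from the robot.
- saver2: A produce saver like saver1. On all four: a clear dome cover, 112 x 90 mm and 50 mm deep, is hinged along the tray's y at x = +58, z = 16 mm. Shut, its flat top is 66 mm above the counter and clears a seated tomato by 9 mm. The catch's housing stands at the near end, 67 to 75 mm from the seat's centre, 31 mm tall.
- cover2 (a joint): Hinge angle of saver2's cover, as cover1. Any cover is reopened by pinching its thumb-piece from above and pulling up with about 5 N; past 0.1 rad it springs open by itself when let go.
- thumb2 (a point): The same point on cover2.
- saver3: A produce saver like saver1; its cover is cover3.
- cover3 (a joint): Hinge angle of saver3's cover, as cover1.
- thumb3 (a point): The same point on cover3.
- saver4: A produce saver like saver1; its cover is cover4.
- cover4 (a joint): Hinge angle of saver4's cover, as cover1.
- thumb4 (a point): The same point on cover4.
- tomato1_mid (a point): Centre (20 mm above its flat underside) of a ripe tomato: round, 48 mm across, 40 mm tall, flat below over 24 mm, about 55 g, red with a small green star on top. Some of the four may be absent.
- tomato2_mid (a point): Centre of tomato2, like tomato1; may be absent.
- tomato3_mid (a point): Centre of tomato3, like tomato1; may be absent.
- tomato4_mid (a point): Centre of tomato4, like tomato1; may be absent.
- spice_jar: Bystander, to be left alone: small amber glass spice jar with a black cap, 38 mm across, 62 tall; origin at the centre of its underside, z up.
- jam_jar: Bystander, to be left alone: amber glass jam jar with a brass lid, 68 mm across, 95 tall; origin at the centre of its underside, z up.
- bean_can: Bystander, to be left alone: metal food can, 74 mm across, 105 tall; origin at the centre of its underside, z up.
- bean_can2: Bystander, to be left alone: metal food can, 74 mm across, 105 tall; origin at the centre of its underside, z up.
- tumbler: Bystander, to be left alone: glass tumbler, 72 mm across, 85 tall; origin at the centre of its underside, z up.
- salt_box: Bystander, to be left alone: cardboard salt box, 60 x 110 x 80 mm; origin at the centre of its underside, z up.
- pickle_jar: Bystander, to be left alone: green glass pickle jar, 72 mm across, 120 tall; origin at the centre of its underside, z up.
Things that resemble listed ones, but are neither listed nor needed, are in the scene too. What is shaped like the part that bears tomato3_mid but blue is not meant. Leave any pink look-alike of the saver2 alone.

How it is judged:
By the outcome, as a careful person would: the job done as asked, in the order asked, and still so for the second after the job is handed in, with the robot touching nothing.
Of tomato1, tomato2, tomato3, tomato4 only 3 to 4 are there at a start; the rules pass over those that are not, and their reading is None.
At some moment in a run one of tomato1, tomato2, tomato3, tomato4 may be knocked a few centimetres aside while the robot is not near it.
It also fails if it takes over 210 s, if anything falls off the work surface, if the arm or the gripper's body presses on something with over 40 N, if the wrist force passes 120 N, or if a joint passes its speed limit or range.

## Working session

There is one attempt and no reset: what is moved stays moved. The work goes in short steps, Python scripts to look and compute and a tool call to move; the robot and the scene stay as the last step left them, time stands still between calls to the robot, and variables do not carry over. Pictures are saved under pics/ and viewed, at most 14 in all, crops included, and the job is handed in when it is done.

Besides the shell and the picture viewer there is one more tool, called after "Emit:" as name([rows], argument=value, ...), one row to a line, values as JSON. move_arm: Moves the arm, as the interface text tells. Its arguments: {"type":"object","properties":{"increments":{"type":"array"},"claw":{"type":"number"}},"required":["increments"]}

```bash
mkdir -p pics; cat > h.py <<'E'
import numpy as np, cv2
from plant import arm
from scipy.spatial.transform import Rotation as Rn
def snap(name,fn):
    im=arm.get_image(name); cv2.imwrite('pics/'+fn,im[:,:,::-1]); return im
def cal(n):
    c=arm.calibration(n); return np.array(c['intrinsics']),np.array(c['R']),np.array(c['t'])
def ray(n,u,v):
    K,R,t=cal(n); 
    if n!='wrist': d=np.linalg.inv(K)@[u,v,1]
    else:
        a=(u-K[0,2])/K[0,0]; b=(v-K[1,2])/K[1,1]; th=np.hypot(a,b); s=np.sin(th)/max(th,1e-9); d=np.array([a*s,b*s,np.cos(th)])
    return -R.T@t, R.T@d
def atz(n,u,v,z):
    o,d=ray(n,u,v); return o+d*(z-o[2])/d[2]
def proj(n,X):
    K,R,t=cal(n); p=R@np.array(X)+t; return (K@(p/p[2]))[:2]
E
python3 - <<'E'
from h import *
for n in ('top','side'):
    snap(n,n+'0.png'); K,R,t=cal(n); print(n,K.round(1).tolist(),R.round(3).tolist(),(-R.T@t).round(3))
print(arm.tcp_to_grasp,arm.sense())
E
```

```text
top [[558.8, 0.0, 315.6], [0.0, 558.8, 235.9], [0.0, 0.0, 1.0]] [[0.022, -1.0, 0.004], [-0.983, -0.023, -0.184], [0.184, -0.0, -0.983]] [ 0.266 -0.044  1.298]
side [[459.7, 0.0, 316.7], [0.0, 459.7, 240.4], [0.0, 0.0, 1.0]] [[0.859, -0.511, -0.017], [-0.262, -0.411, -0.873], [0.439, 0.755, -0.487]] [ 0.067 -0.815  0.565]
0.0187 {'time_s': 0.1, 'joint_pos': array([-1.30046122e+00,  5.28368105e-01,  1.43378808e+00,  8.38311398e-06,
        1.18139913e+00, -1.78520920e-01]), 'qvel': array([ 0.0019193 , -0.00220845, -0.00282346, -0.00226554,  0.00134422,
       -0.0002577 ]), 'joint_efforts': array([-1.21362250e-04, -4.43304598e+01, -1.78586090e+01, -2.50733119e-04,
        3.85894353e-03, -1.41265201e-05]), 'position': array([ 0.27105016, -0.56244613,  0.23043018]), 'tool_rot': array([-3.06089575e+00, -6.98716255e-01,  1.29233903e-04]), 'wrist_force': array([-1.1086029 , -0.56022805, -0.79576913]), 'moment': array([-5.82059458e-05,  4.11579989e-02, -2.27175169e-02]), 'gripper_force': 0.0, 'opening': 0.08558815845181812}
```

View pics/top0.png

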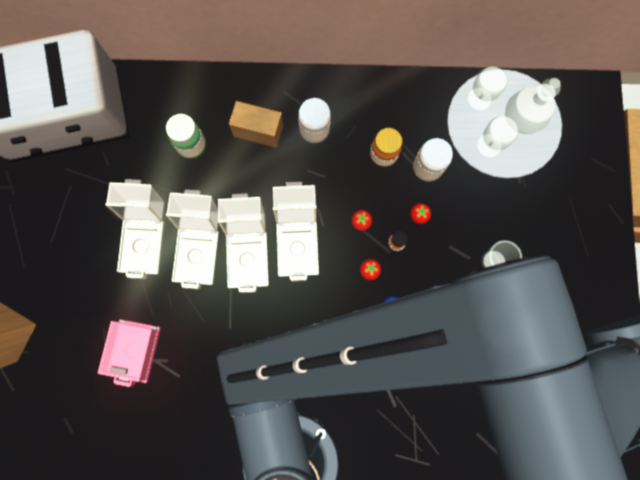

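View pics/side0.png

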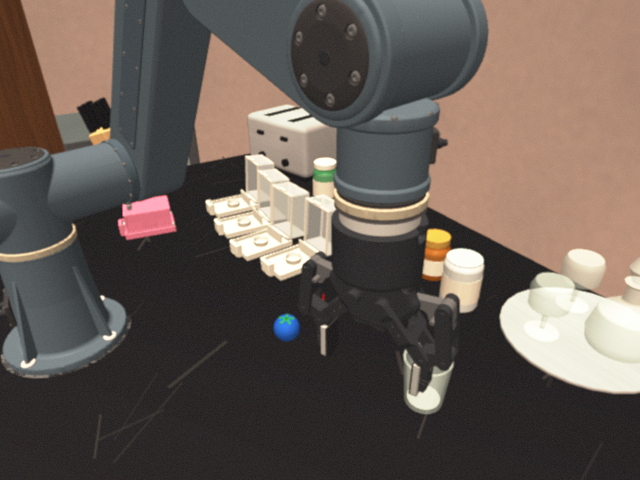

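```bash
python3 - <<'E'
from h import *
im=cv2.imread('pics/top0.png')
cv2.imwrite('pics/c1.png',cv2.resize(im[170:300,90:340],(800,416),interpolation=cv2.INTER_CUBIC))
hsv=cv2.cvtColor(im,cv2.COLOR_BGR2HSV)
m=((hsv[...,0]<6)|(hsv[...,0]>174))&(hsv[...,1]>190)&(hsv[...,2]>110)
n,l,s,c=cv2.connectedComponentsWithStats(cv2.morphologyEx(m.astype('uint8'),cv2.MORPH_CLOSE,np.ones((7,7))))
for i in range(1,n):
    if s[i,4]>60: print(s[i],c[i],atz('top',*(s[i,:2]+s[i,2:4]/2-.5),.02).round(4))
print('spice',atz('top',398,240,.06),'pink',atz('top',128,352,.03))
for u,v in((141,246),(195,256),(247,260),(297,247)): print(atz('top',u,v,.019).round(4))
E
```

```text
[411 204  20  20 266] [420.23684211 213.56015038] [ 0.5642 -0.289   0.02  ]
[352 210  20  21 269] [361.45724907 220.17843866] [ 0.5453 -0.1507  0.02  ]
[360 259  21  21 275] [370.12727273 269.66181818] [ 0.4304 -0.1711  0.02  ]
spice [ 0.49242593 -0.22990654  0.06      ] pink [0.23142533 0.36610047 0.03      ]
[0.472  0.3598 0.019 ]
[0.4515 0.2334 0.019 ]
[0.4449 0.1129 0.019 ]
[ 0.478  -0.0016  0.019 ]
```

View pics/c1.png

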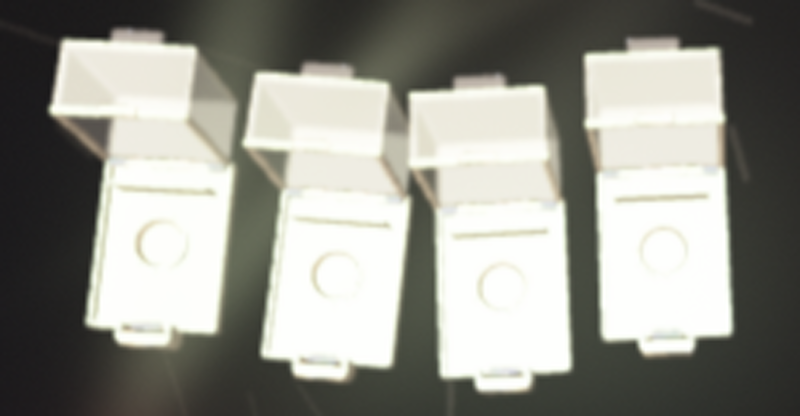

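Emit:
move_arm([
  {"spin": 6.4},
  {"spin": 6.4},
  {"spin": 6.4},
  {"spin": 6.5},
  {"x": 16, "y": -36},
  {"x": 16, "y": -36},
  {"x": 16, "y": -36},
  {"x": 16, "y": -36},
  {"x": 16, "y": -36},
  {},
], claw=1)

```text
$.increments[0]: bad value
```

```bash
cat >> h.py <<'E'
def st():
    s=arm.sense(); R=Rn.from_rotvec(s['tool_rot']); h=np.degrees(np.arctan2(*R.as_matrix()[[1,0],0]))
    print('t',round(s['time_s'],2),'pos',(s['position']*1e3).round(1),'head',h.round(2),'zax',R.as_matrix()[:,2].round(3),'F',s['wrist_force'].round(2),'open',round(s['opening']*1e3,1),'gf',round(s['gripper_force'],2)); return s
E
python3 - <<'E'
from h import *
st(); a=snap('top','top1.png'); st()
w=snap('wrist','wr1.png'); s=snap('side','s1.png')
cv2.imwrite('pics/m1.png',cv2.resize(np.hstack([a,w])[:,:,::-1],(800,300),interpolation=cv2.INTER_AREA))
C=lambda u,v:(90+u/3.2,170+v/3.2)
# seats, hinge-side & near corners of tray rim z=.014
for nm,s0,cs in (('A',(163,245),[(108,163),(235,167),(87,325),(218,333)]),('B',(337,276),[(285,192),(411,200),(262,357),(394,366)]),('C',(502,287),[(437,205),(566,205),(441,377),(572,372)]),('D',(663,250),[(597,172),(724,170),(603,340),(734,335)])):
    P=[atz('top',*C(*c),.014) for c in cs]; m=lambda i,j:(P[i]+P[j])/2
    dx=m(0,1)-m(2,3); dy=m(0,2)-m(1,3)
    print(nm,'seat',atz('top',*C(*s0),.019).round(4),'ctr',(sum(P)/4).round(4),'yaw',np.degrees([np.arctan2(dx[1],dx[0]),np.arctan2(-dy[0],dy[1])]).round(1),np.linalg.norm(dx).round(3),np.linalg.norm(dy).round(3))
E
```

```text
t 0.1 pos [ 271.1 -562.4  230.4] head 25.72 zax [-0.001  0.002 -1.   ] F [-1.11 -0.56 -0.8 ] open 85.6 gf 0.0
t 0.15 pos [ 271.  -562.5  230.6] head 25.71 zax [-0.     0.002 -1.   ] F [-0.05  0.44  0.61] open 85.4 gf 0.0
A seat [0.4706 0.3598 0.019 ] ctr [0.4705 0.362  0.014 ] yaw [-2.  -1.4] 0.121 0.094
B seat [0.4509 0.2326 0.019 ] ctr [0.4501 0.2328 0.014 ] yaw [-3.3 -2.5] 0.122 0.094
C seat [0.4456 0.1132 0.019 ] ctr [0.4449 0.1123 0.014 ] yaw [4.2 2.4] 0.124 0.094
D seat [ 0.4754 -0.0021  0.019 ] ctr [ 0.4736 -0.0031  0.014 ] yaw [4.3 2.9] 0.123 0.094
```

View pics/m1.png

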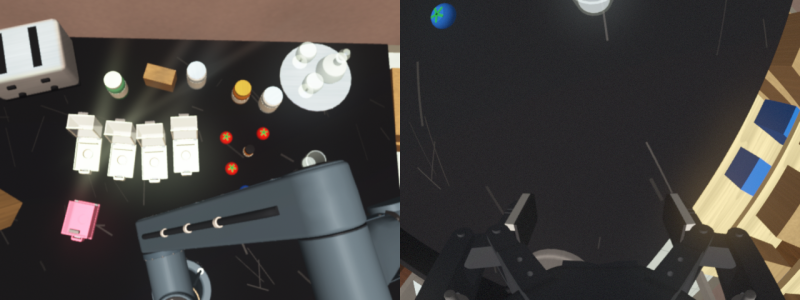

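The move was refused because every row needs all four keys. The pictures are unchanged: tomatoes at top px (362,220), (421,213) and (371,269). The only other candidate is the blue look-alike at (390,300), which I'll leave.

Emit:
move_arm([
  {"x": 0, "y": 0, "z": 0, "spin": 6.4},
  {"x": 0, "y": 0, "z": 0, "spin": 6.4},
  {"x": 0, "y": 0, "z": 0, "spin": 6.4},
  {"x": 0, "y": 0, "z": 0, "spin": 6.5},
  {"x": 16, "y": -36, "z": 0, "spin": 0},
  {"x": 16, "y": -36, "z": 0, "spin": 0},
  {"x": 16, "y": -36, "z": 0, "spin": 0},
  {"x": 16, "y": -36, "z": 0, "spin": 0},
  {"x": 16, "y": -36, "z": 0, "spin": 0},
  {"x": 0, "y": 0, "z": 0, "spin": 0},
], claw=1)

```text
time_s: 1.08
position: [0.3521, -0.3752, 0.2309]
tool_rot: [-3.134, -0.008, 0.002]
wrist_force: [-0.9, -0.3, -0.8]
opening: 0.0858
gripper_force: 0.0
```

```bash
python3 - <<'E'
from h import *
st(); a=snap('top','top2.png'); st()
w=snap('wrist','wr2.png')
cv2.imwrite('pics/m2.png',cv2.resize(np.hstack([a,w])[:,:,::-1],(800,300),interpolation=cv2.INTER_AREA))
K,R,t=cal('wrist');print(K.round(1).tolist(),(-R.T@t).round(3))
E
```

```text
t 1.08 pos [ 352.1 -375.2  230.9] head 0.3 zax [-0.001  0.007 -1.   ] F [-0.9  -0.25 -0.83] open 85.8 gf 0.0
t 1.13 pos [ 351.9 -379.1  231.3] head 0.29 zax [-0.001  0.002 -1.   ] F [ 0.09 -1.01 -0.17] open 85.3 gf 0.0
[[371.6, 0.0, 319.7], [0.0, 371.6, 242.0], [0.0, 0.0, 1.0]] [ 0.432 -0.381  0.374]
```

View pics/m2.png

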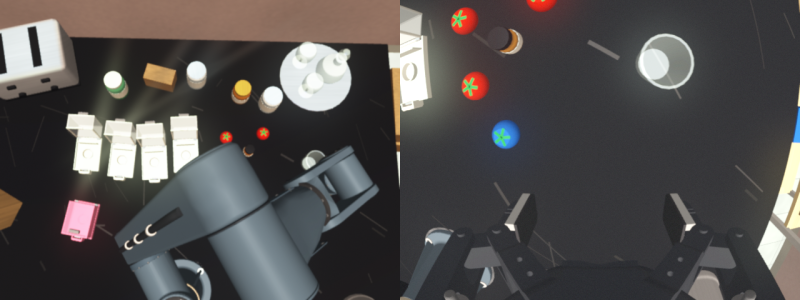

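```bash
cat >> h.py <<'E'
def red(n,im,z=.02,mn=80):
    hsv=cv2.cvtColor(im,cv2.COLOR_RGB2HSV)
    m=((hsv[...,0]<6)|(hsv[...,0]>174))&(hsv[...,1]>190)&(hsv[...,2]>110)
    k,l,s,c=cv2.connectedComponentsWithStats(cv2.morphologyEx(m.astype('uint8'),cv2.MORPH_CLOSE,np.ones((9,9))))
    for i in range(1,k):
        if s[i,4]>mn: print(n,s[i],(atz(n,*(s[i,:2]+s[i,2:4]/2-.5),z)*1e3).round(1))
E
python3 - <<'E'
from h import *
red('wrist',cv2.imread('pics/wr2.png')[:,:,::-1])
print(atz('wrist',170,215,.02), atz('wrist',172,62,.06))
E
```

```text
wrist [203   0  48  19 682] [ 549.6 -292.1   20. ]
wrist [  82   12   43   43 1254] [ 545.5 -154.1   20. ]
wrist [  99  115   43   45 1314] [ 429.6 -174.6   20. ]
[ 0.34466983 -0.2267836   0.02      ] [ 0.49279813 -0.25321277  0.06      ]
```

Emit:
move_arm([
  {"x": 11, "y": -30, "z": 5, "spin": 0.3},
  {"x": 11, "y": -30, "z": 5, "spin": 0},
  {"x": 11, "y": -30, "z": 5, "spin": 0},
  {"x": 11, "y": -30, "z": 5, "spin": 0},
  {"x": 11, "y": -30, "z": 5, "spin": 0},
  {"x": 11, "y": -30, "z": 5, "spin": 0},
  {"x": 11, "y": -28, "z": 5, "spin": 0},
  {"x": 0, "y": 0, "z": 30, "spin": 0},
  {"x": 0, "y": 0, "z": 0, "spin": 0},
  {"x": 0, "y": 0, "z": 0, "spin": 0},
])

```text
time_s: 2.02
position: [0.4288, -0.1762, 0.1655]
tool_rot: [-3.14, 0.009, 0.004]
wrist_force: [0.8, 0.3, -0.0]
opening: 0.0853
gripper_force: 0.0
```

```bash
python3 - <<'E'
from h import *
st(); w=snap('wrist','wr3.png'); red('wrist',w)
cv2.imwrite('pics/wr3b.png',w[:,:,::-1])
E
```

```text
t 2.02 pos [ 428.8 -176.2  165.5] head -0.32 zax [-0.002  0.001 -1.   ] F [ 0.81  0.27 -0.04] open 85.3 gf 0.0
wrist [ 437   33   54   57 2143] [ 565.7 -292.1   20. ]
wrist [ 255   49   61   60 2607] [ 545.7 -151.2   20. ]
wrist [ 286  199   58   56 2298] [ 428.  -172.7   20. ]
```

View pics/wr3b.png

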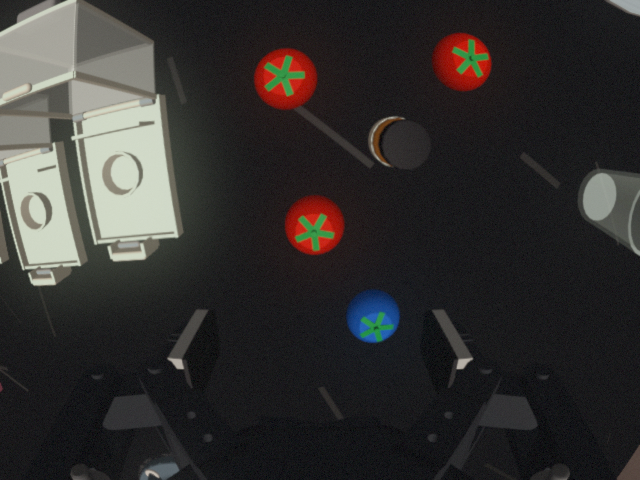

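Wrist view: ripe tomatoes at (286,79), (462,62) and (315,225). The blue look-alike at (373,317) and the spice jar at (405,145) stay put. Descending on the near tomato.

Emit:
move_arm([
  {"x": 0, "y": -3.5, "z": 20, "spin": -0.3},
  {"x": 0, "y": 0, "z": 25, "spin": 0},
  {"x": 0, "y": 0, "z": 25, "spin": 0},
  {"x": 0, "y": 0, "z": 25, "spin": 0},
  {"x": 0, "y": 0, "z": 25, "spin": 0},
  {"x": 0, "y": 0, "z": 20, "spin": 0},
  {"x": 0, "y": 0, "z": 15, "spin": 0},
  {"x": 0, "y": 0, "z": 9, "spin": 0},
  {"x": 0, "y": 0, "z": 0, "spin": 0},
  {"x": 0, "y": 0, "z": 0, "spin": 0},
])

```text
time_s: 2.9
position: [0.4296, -0.1732, 0.0027]
tool_rot: [3.141, -0.002, 0.002]
wrist_force: [-0.6, -0.5, -0.1]
opening: 0.0853
gripper_force: 0.0
```

Emit:
move_arm([
  {"x": 0, "y": 0, "z": 0, "spin": 0},
  {"x": 0, "y": 0, "z": 0, "spin": 0},
  {"x": 0, "y": 0, "z": 0, "spin": 0},
  {"x": 0, "y": 0, "z": 0, "spin": 0},
  {"x": 0, "y": 0, "z": 0, "spin": 0},
  {"x": 0, "y": 0, "z": 0, "spin": 0},
  {"x": 0, "y": 0, "z": 0, "spin": 0},
  {"x": 0, "y": 0, "z": 0, "spin": 0},
  {"x": 0, "y": 0, "z": 0, "spin": 0},
  {"x": 0, "y": 0, "z": 0, "spin": 0},
], claw=0.58)

```text
time_s: 3.73
position: [0.429, -0.1719, 0.0023]
tool_rot: [-3.142, -0.0, 0.0]
wrist_force: [-0.9, -0.4, 0.1]
opening: 0.0498
gripper_force: 0.0
```

Emit:
move_arm([
  {"x": 0, "y": 0, "z": 0, "spin": 0},
  {"x": 0, "y": 0, "z": 0, "spin": 0},
  {"x": 0, "y": 0, "z": 0, "spin": 0},
  {"x": 0, "y": 0, "z": 0, "spin": 0},
  {"x": 0, "y": 0, "z": 0, "spin": 0},
  {"x": 0, "y": 0, "z": 0, "spin": 0},
  {"x": 0, "y": 0, "z": 0, "spin": 0},
  {"x": 0, "y": 0, "z": 0, "spin": 0},
  {"x": 0, "y": 0, "z": 0, "spin": 0},
  {"x": 0, "y": 0, "z": 0, "spin": 0},
], claw=0.545)

```text
time_s: 4.57
position: [0.429, -0.1718, 0.0024]
tool_rot: [-3.142, -0.0, 0.0]
wrist_force: [0.4, 0.3, 4.9]
opening: 0.0468
gripper_force: 12.6
```

Emit:
move_arm([
  {"x": 0, "y": 0, "z": -8, "spin": 0},
  {"x": 0, "y": 0, "z": -16, "spin": 0},
  {"x": 0, "y": 0, "z": -20, "spin": 0},
  {"x": 0, "y": 0, "z": -20, "spin": 0},
  {"x": 0, "y": 0, "z": -14, "spin": 0},
  {"x": 0, "y": 0, "z": -8, "spin": 0},
  {"x": 0, "y": 0, "z": 0, "spin": 0},
  {"x": 0, "y": 0, "z": 0, "spin": 0},
  {"x": 0, "y": 0, "z": 0, "spin": 0},
  {"x": 0, "y": 0, "z": 0, "spin": 0},
])

```text
time_s: 5.4
position: [0.4285, -0.1715, 0.0874]
tool_rot: [-3.14, -0.0, 0.003]
wrist_force: [-0.0, -0.1, -0.4]
opening: 0.0468
gripper_force: 12.5
```

Emit:
move_arm([
  {"x": 3, "y": -10, "z": 0, "spin": 0},
  {"x": 5, "y": -20, "z": 0, "spin": 0},
  {"x": 6, "y": -24, "z": 0, "spin": 0},
  {"x": 7, "y": -24, "z": 0, "spin": 0},
  {"x": 7, "y": -24, "z": 0, "spin": 0},
  {"x": 7, "y": -24, "z": 0, "spin": 0},
  {"x": 6, "y": -22, "z": 0, "spin": 0},
  {"x": 4, "y": -16, "z": 0, "spin": 0},
  {"x": 1, "y": -6, "z": 0, "spin": -3.5},
  {"x": 0, "y": 0, "z": 0, "spin": 0},
])

```text
time_s: 6.23
position: [0.4745, 0.0005, 0.0877]
tool_rot: [-3.139, -0.103, 0.003]
wrist_force: [-0.3, -0.4, -0.5]
opening: 0.0471
gripper_force: 12.5
```

```bash
python3 - <<'E'
from h import *
st(); w=snap('wrist','wr4.png'); red('wrist',w); red('top',snap('top','top4.png'))
cv2.imwrite('pics/wr4b.png',w[:,:,::-1])
E
```

```text
t 6.23 pos [474.5   0.5  87.7] head 3.75 zax [-0.002  0.001 -1.   ] F [-0.26 -0.35 -0.55] open 47.1 gf 12.51
wrist [ 536  139   57   70 2749] [ 543.5 -157.6   20. ]
wrist [ 261  311  119   87 5502] [405.3  -4.9  20. ]
top [410 204  21  20 331] [ 564.1 -287.8   20. ]
top [352 210  20  21 336] [ 545.3 -150.7   20. ]
```

View pics/wr4b.png

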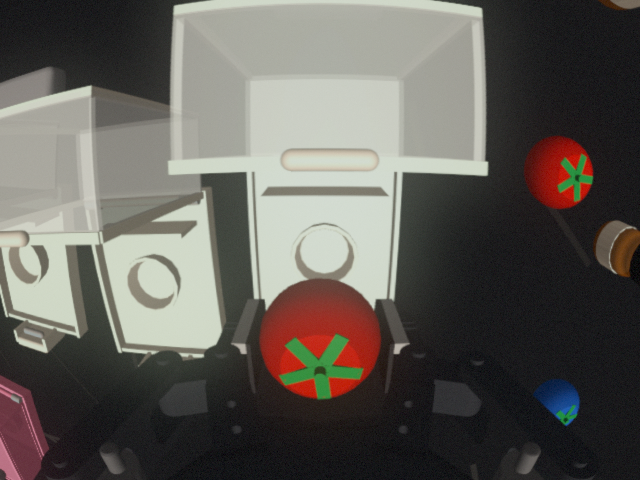

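Tomato held upright, and saver D's seat is centred at px (324,252). Refining the seat positions.

```bash
python3 - <<'E'
from h import *
for u,v in((323.5,252),(153.5,282),(28,262)): print((atz('wrist',u,v,.019)*1e3).round(1))
a,b=atz('wrist',262,190,.034),atz('wrist',388,190,.034); d=a-b; print('D yaw',np.degrees(np.arctan2(-d[0],d[1])))
a,b=atz('wrist',119,353,.014),atz('wrist',225,351,.014); d=a-b; print('C yaw',np.degrees(np.arctan2(-d[0],d[1])))
E
```

```text
[479.3  -3.   19. ]
[450.5 109.   19. ]
[455.2 225.6  19. ]
D yaw 3.6058807926936365
C yaw 9.9993022619751
```

```bash
python3 - <<'E'
from h import *
g=cv2.imread('pics/wr4.png',0); x0,y0=262,200
c=cv2.resize(g[y0:y0+95,x0:x0+125],None,fx=6,fy=6,interpolation=cv2.INTER_CUBIC)
a=cv2.createCLAHE(4,(4,4)).apply(c)
t=cv2.resize(cv2.imread('pics/top0.png',0)[225:275,225:325],None,fx=7.5,fy=7.5,interpolation=cv2.INTER_CUBIC)
t=np.clip((t.astype(float)-170)*3,0,255).astype('uint8')
cv2.imwrite('pics/z1.png',cv2.resize(a,(600,456))); cv2.imwrite('pics/z2.png',t)
cv2.imwrite('pics/z.png',cv2.resize(np.vstack([cv2.resize(a,(750,570)),t]),(474,598)))
E
```

```text
(no output)
```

View pics/z.png

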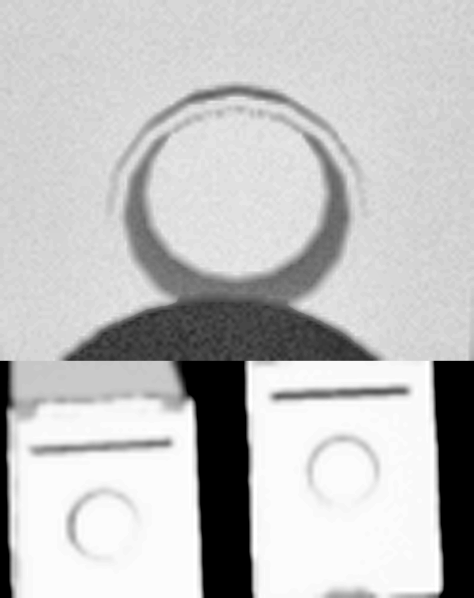

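```bash
python3 - <<'E'
from h import *
print((atz('wrist',324.4,257,.019)*1e3).round(1),(atz('top',297,248,.019)*1e3).round(1),(atz('top',246.8,259.4,.019)*1e3).round(1))
E
```

```text
[476.2  -3.8  19. ] [475.6  -1.7  19. ] [446.3 113.4  19. ]
```

Emit:
move_arm([
  {"x": 1.5, "y": 3.3, "z": 0, "spin": 0},
  {"x": 0, "y": 0, "z": 8, "spin": 0},
  {"x": 0, "y": 0, "z": 14, "spin": 0},
  {"x": 0, "y": 0, "z": 16, "spin": 0},
  {"x": 0, "y": 0, "z": 14, "spin": 0},
  {"x": 0, "y": 0, "z": 8, "spin": 0},
  {"x": 0, "y": 0, "z": 4, "spin": 0},
  {"x": 0, "y": 0, "z": 3, "spin": 0},
  {"x": 0, "y": 0, "z": 0, "spin": 0},
  {"x": 0, "y": 0, "z": 0, "spin": 0},
])

```text
time_s: 7.17
position: [0.4769, -0.0052, 0.0215]
tool_rot: [3.14, 0.096, 0.001]
wrist_force: [0.2, -1.0, -0.9]
opening: 0.0467
gripper_force: 12.5
```

```bash
python3 - <<'E'
from h import *
st()
E
```

```text
t 7.17 pos [476.9  -5.2  21.5] head 3.49 zax [ 0.001 -0.    -1.   ] F [ 0.21 -1.01 -0.91] open 46.7 gf 12.51
```

Emit:
move_arm([
  {"x": -0.5, "y": -1.5, "z": 0, "spin": 0},
  {"x": 0, "y": 0, "z": 1, "spin": 0},
  {"x": 0, "y": 0, "z": 0, "spin": 0},
  {"x": 0, "y": 0, "z": 1, "spin": 0},
  {"x": 0, "y": 0, "z": 0, "spin": 0},
  {"x": 0, "y": 0, "z": 1, "spin": 0},
  {"x": 0, "y": 0, "z": 0, "spin": 0},
  {"x": 0, "y": 0, "z": 0, "spin": 0},
  {"x": 0, "y": 0, "z": 0, "spin": 0},
  {"x": 0, "y": 0, "z": 0, "spin": 0},
])

```text
time_s: 8.0
position: [0.4761, -0.0036, 0.0183]
tool_rot: [-3.14, -0.096, 0.0]
wrist_force: [0.6, -0.3, -0.2]
opening: 0.0469
gripper_force: 12.5
```

Emit:
move_arm([
  {"x": 0, "y": 0, "z": 0.5, "spin": 0},
  {"x": 0, "y": 0, "z": 0, "spin": 0},
  {"x": 0, "y": 0, "z": 0.5, "spin": 0},
  {"x": 0, "y": 0, "z": 0, "spin": 0},
  {"x": 0, "y": 0, "z": 0, "spin": 0},
  {"x": 0, "y": 0, "z": 0, "spin": 0},
  {"x": 0, "y": 0, "z": 0, "spin": 0},
  {"x": 0, "y": 0, "z": 0, "spin": 0},
  {"x": 0, "y": 0, "z": 0, "spin": 0},
  {"x": 0, "y": 0, "z": 0, "spin": 0},
])

```text
time_s: 8.83
position: [0.4762, -0.0035, 0.0177]
tool_rot: [3.14, 0.096, 0.001]
wrist_force: [-0.4, -0.1, 5.0]
opening: 0.0468
gripper_force: 12.8
```

Seat contact is felt at the predicted height, so I'm releasing gently.

Emit:
move_arm([
  {"x": 0, "y": 0, "z": 0, "spin": 0},
  {"x": 0, "y": 0, "z": 0, "spin": 0},
  {"x": 0, "y": 0, "z": 0, "spin": 0},
  {"x": 0, "y": 0, "z": 0, "spin": 0},
  {"x": 0, "y": 0, "z": 0, "spin": 0},
  {"x": 0, "y": 0, "z": 0, "spin": 0},
  {"x": 0, "y": 0, "z": 0, "spin": 0},
  {"x": 0, "y": 0, "z": 0, "spin": 0},
  {"x": 0, "y": 0, "z": 0, "spin": 0},
  {"x": 0, "y": 0, "z": 0, "spin": 0},
], claw=0.74)

```text
time_s: 9.67
position: [0.4761, -0.0036, 0.0173]
tool_rot: [-3.14, -0.096, 0.0]
wrist_force: [0.0, -0.2, -0.7]
opening: 0.0633
gripper_force: 0.0
```

Emit:
move_arm([
  {"x": 0, "y": 0, "z": -5, "spin": 0},
  {"x": 0, "y": 0, "z": -15, "spin": 0},
  {"x": 0, "y": 0, "z": -25, "spin": 0},
  {"x": 0, "y": 0, "z": -30, "spin": 0},
  {"x": 0, "y": 0, "z": -30, "spin": 0},
  {"x": 0, "y": 0, "z": -20, "spin": 0},
  {"x": 0, "y": 0, "z": -5, "spin": 3.5},
  {"x": 0, "y": 0, "z": 0, "spin": 0},
  {"x": 0, "y": 0, "z": 0, "spin": 0},
  {"x": 0, "y": 0, "z": 0, "spin": 0},
])

```text
time_s: 10.5
position: [0.4754, -0.0034, 0.1468]
tool_rot: [-3.141, -0.002, 0.002]
wrist_force: [0.5, -0.7, -0.2]
opening: 0.0631
gripper_force: 0.0
```

```bash
python3 - <<'E'
from h import *
st(); w=snap('wrist','wr5.png'); red('wrist',w); red('wrist',w,.035); red('top',snap('top','top5.png'))
E
```

```text
t 10.5 pos [475.4  -3.4 146.8] head 0.08 zax [-0.001  0.    -1.   ] F [ 0.49 -0.66 -0.2 ] open 63.1 gf 0.0
wrist [ 487  121   51   58 2129] [ 543.8 -154.1   20. ]
wrist [617 121  23  48 953] [ 562.8 -289.    20. ]
wrist [ 487  121   51   58 2129] [ 544.5 -145.6   35. ]
wrist [617 121  23  48 953] [ 562.5 -273.1   35. ]
top [410 203  21  21 332] [ 565.3 -287.9   20. ]
top [352 210  20  21 333] [ 545.3 -150.7   20. ]
```

View pics/wr5.png

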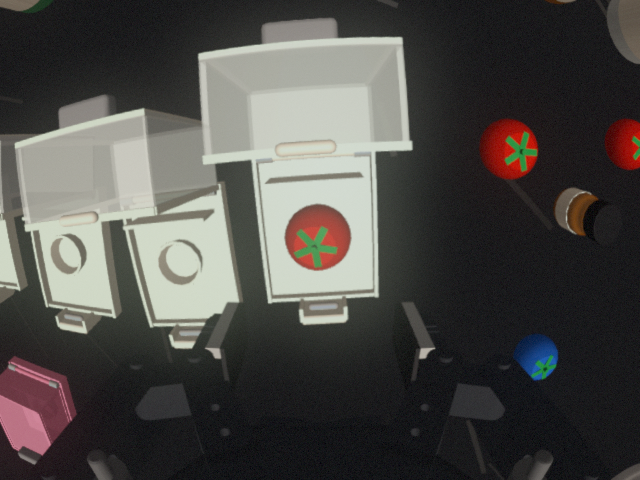

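Wrist view: the tomato is seated in saver D at (318,237). Next is the tomato at about (545,-151).

Emit:
move_arm([
  {"x": 0, "y": 18, "z": 0, "spin": 0},
  {"x": 0, "y": 32, "z": 0, "spin": 0},
  {"x": 0, "y": 34, "z": 0, "spin": 0},
  {"x": 0, "y": 34, "z": 0, "spin": 0},
  {"x": 8, "y": 26, "z": 0, "spin": 0},
  {"x": 25, "y": 4, "z": 0, "spin": 0},
  {"x": 26, "y": 0, "z": 0, "spin": 0},
  {"x": 10, "y": 0, "z": 0, "spin": 0},
  {"x": 0, "y": 0, "z": 0, "spin": 0},
  {"x": 0, "y": 0, "z": 0, "spin": 0},
], claw=1)

```text
time_s: 11.43
position: [0.5439, -0.1507, 0.1462]
tool_rot: [-3.14, -0.002, 0.005]
wrist_force: [-0.4, -0.5, -0.9]
opening: 0.0855
gripper_force: 0.0
```

```bash
python3 - <<'E'
from h import *
st(); w=snap('wrist','wr6.png'); red('wrist',w);st()
E
```

```text
t 11.43 pos [ 543.9 -150.7  146.2] head 0.09 zax [-0.003  0.001 -1.   ] F [-0.41 -0.47 -0.87] open 85.5 gf 0.0
wrist [ 468  182   54   58 2251] [ 561.7 -289.8   20. ]
wrist [ 289  202   62   62 2669] [ 542.4 -149.9   20. ]
t 11.48 pos [ 543.2 -150.4  146.3] head 0.08 zax [-0.004  0.002 -1.   ] F [-0.3   0.55  0.52] open 85.5 gf 0.0
```

Emit:
move_arm([
  {"x": 0.5, "y": 0, "z": 15, "spin": 0},
  {"x": 0, "y": 0, "z": 25, "spin": 0},
  {"x": 0, "y": 0, "z": 25, "spin": 0},
  {"x": 0, "y": 0, "z": 25, "spin": 0},
  {"x": 0, "y": 0, "z": 20, "spin": 0},
  {"x": 0, "y": 0, "z": 16, "spin": 0},
  {"x": 0, "y": 0, "z": 12, "spin": 0},
  {"x": 0, "y": 0, "z": 6, "spin": 0},
  {"x": 0, "y": 0, "z": 0, "spin": 0},
  {"x": 0, "y": 0, "z": 0, "spin": 0},
])

```text
time_s: 12.32
position: [0.5454, -0.1515, 0.0036]
tool_rot: [-3.142, -0.001, 0.0]
wrist_force: [-0.6, -0.1, 0.0]
opening: 0.0854
gripper_force: 0.0
```

Emit:
move_arm([
  {"x": 0, "y": 0, "z": 0, "spin": 0},
  {"x": 0, "y": 0, "z": 0, "spin": 0},
  {"x": 0, "y": 0, "z": 0, "spin": 0},
  {"x": 0, "y": 0, "z": 0, "spin": 0},
  {"x": 0, "y": 0, "z": 0, "spin": 0},
  {"x": 0, "y": 0, "z": 0, "spin": 0},
  {"x": 0, "y": 0, "z": 0, "spin": 0},
  {"x": 0, "y": 0, "z": 0, "spin": 0},
  {"x": 0, "y": 0, "z": 0, "spin": 0},
  {"x": 0, "y": 0, "z": 0, "spin": 0},
], claw=0.58)

```text
time_s: 13.15
position: [0.5456, -0.1516, 0.0032]
tool_rot: [-3.142, -0.0, 0.0]
wrist_force: [-0.4, 0.6, 0.2]
opening: 0.0499
gripper_force: 0.0
```

Emit:
move_arm([
  {"x": 0, "y": 0, "z": 0, "spin": 0},
  {"x": 0, "y": 0, "z": 0, "spin": 0},
  {"x": 0, "y": 0, "z": 0, "spin": 0},
  {"x": 0, "y": 0, "z": 0, "spin": 0},
  {"x": 0, "y": 0, "z": 0, "spin": 0},
  {"x": 0, "y": 0, "z": 0, "spin": 0},
  {"x": 0, "y": 0, "z": 0, "spin": 0},
  {"x": 0, "y": 0, "z": 0, "spin": 0},
  {"x": 0, "y": 0, "z": 0, "spin": 0},
  {"x": 0, "y": 0, "z": 0, "spin": 0},
], claw=0.545)

```text
time_s: 13.98
position: [0.5456, -0.1516, 0.0034]
tool_rot: [3.142, 0.0, 0.0]
wrist_force: [-1.1, -0.1, 3.9]
opening: 0.0468
gripper_force: 12.5
```

Emit:
move_arm([
  {"x": 0, "y": 0, "z": -8, "spin": 0},
  {"x": 0, "y": 0, "z": -18, "spin": 0},
  {"x": 0, "y": 0, "z": -22, "spin": 0},
  {"x": 0, "y": 0, "z": -22, "spin": 0},
  {"x": -8, "y": 0, "z": -15, "spin": 0},
  {"x": -22, "y": 0, "z": 0, "spin": 0},
  {"x": -28, "y": 0, "z": 0, "spin": 0},
  {"x": -26, "y": 0, "z": 0, "spin": 0},
  {"x": -12, "y": -8, "z": 0, "spin": 0},
  {"x": -3, "y": -18, "z": 0, "spin": 0},
])

```text
time_s: 14.82
position: [0.4444, -0.1262, 0.0885]
tool_rot: [-3.141, 0.005, 0.002]
wrist_force: [-0.1, 0.5, -1.3]
opening: 0.0467
gripper_force: 12.4
```

Emit:
move_arm([
  {"x": 0, "y": -30, "z": 0, "spin": 0},
  {"x": 0, "y": -34, "z": 0, "spin": 0},
  {"x": 0, "y": -34, "z": 0, "spin": 0},
  {"x": 0, "y": -34, "z": 0, "spin": 0},
  {"x": 0, "y": -34, "z": 0, "spin": 0},
  {"x": 0, "y": -34, "z": 0, "spin": 0},
  {"x": 0, "y": -24, "z": 0, "spin": 0},
  {"x": 0, "y": -14, "z": 0, "spin": -3},
  {"x": 0, "y": 0, "z": 0, "spin": 0},
  {"x": 0, "y": 0, "z": 0, "spin": 0},
])

```text
time_s: 15.65
position: [0.4466, 0.113, 0.0885]
tool_rot: [3.14, 0.085, 0.001]
wrist_force: [0.1, 0.3, -1.2]
opening: 0.0464
gripper_force: 12.4
```

```bash
python3 - <<'E'
from h import *
st(); w=snap('wrist','wr7.png'); top=snap('top','top7.png');red('top',top); st()
red('wrist',w)
cv2.imwrite('pics/wr7b.png',w[150:370,:][:,:,::-1])
E
```

```text
t 15.65 pos [446.6 113.   88.5] head 3.1 zax [ 0.001 -0.    -1.   ] F [ 0.1   0.34 -1.15] open 46.4 gf 12.41
top [411 203  20  21 330] [ 565.4 -289.    20. ]
top [289 239  17  16 211] [479.   -1.6  20. ]
t 15.75 pos [446.8 111.9  88.4] head 2.95 zax [ 0. -0. -1.] F [ 0.31 -0.5  -0.22] open 46.7 gf 12.41
wrist [ 502  203   47   66 1622] [469.5 -22.9  20. ]
wrist [ 262  313  117   83 5359] [377.2 108.2  20. ]
wrist [293 383  32  16 309] [343.1 114.8  20. ]
```

View pics/wr7b.png

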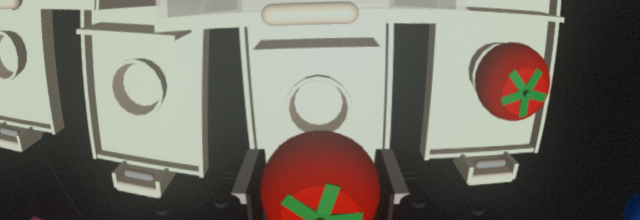

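```bash
python3 - <<'E'
from h import *
f=lambda n,u,v,z:print(n,(atz(n,u,v,z)*1e3).round(1))
f('wrist',318.5,256,.019); f('wrist',138,236,.019); f('wrist',513,232,.037); f('top',297,246.5,.037);f('top',195.3,256.2,.019)
a,b=atz('wrist',254,193,.034),atz('wrist',382,190,.034); d=a-b; print('C yaw',np.degrees(np.arctan2(-d[0],d[1])))
a,b=atz('wrist',95,305,.014),atz('wrist',205,327,.014); d=a-b; print('B yaw',np.degrees(np.arctan2(-d[0],d[1])))
a,b=atz('wrist',428,306,.014),atz('wrist',538,300,.014); d=a-b; print('D yaw',np.degrees(np.arctan2(-d[0],d[1])))
E
```

```text
wrist [448.7 112.8  19. ]
wrist [455.6 230.4  19. ]
wrist [475.8  -2.4  37. ]
top [476.2  -2.2  37. ]
top [451.  232.6  19. ]
C yaw 4.3133220192027775
B yaw -4.931320733789111
D yaw 3.0392646162247945
```

Emit:
move_arm([
  {"x": 0.5, "y": -0.8, "z": 0, "spin": -1},
  {"x": 0, "y": 0, "z": 8, "spin": 0},
  {"x": 0, "y": 0, "z": 14, "spin": 0},
  {"x": 0, "y": 0, "z": 16, "spin": 0},
  {"x": 0, "y": 0, "z": 14, "spin": 0},
  {"x": 0, "y": 0, "z": 8, "spin": 0},
  {"x": 0, "y": 0, "z": 4, "spin": 0},
  {"x": 0, "y": 0, "z": 3, "spin": 0},
  {"x": 0, "y": 0, "z": 0, "spin": 0},
  {"x": 0, "y": 0, "z": 0, "spin": 0},
])

```text
time_s: 16.58
position: [0.4473, 0.1131, 0.0215]
tool_rot: [3.14, 0.11, 0.001]
wrist_force: [0.0, 0.8, 0.2]
opening: 0.0466
gripper_force: 12.4
```

Emit:
move_arm([
  {"x": 0, "y": 0, "z": 0, "spin": 0},
  {"x": 0, "y": 0, "z": 1, "spin": 0},
  {"x": 0, "y": 0, "z": 0, "spin": 0},
  {"x": 0, "y": 0, "z": 0.7, "spin": 0},
  {"x": 0, "y": 0, "z": 0, "spin": 0},
  {"x": 0, "y": 0, "z": 0, "spin": 0},
  {"x": 0, "y": 0, "z": 0, "spin": 0},
  {"x": 0, "y": 0, "z": 0, "spin": 0},
  {"x": 0, "y": 0, "z": 0, "spin": 0},
  {"x": 0, "y": 0, "z": 0, "spin": 0},
])

```text
time_s: 17.42
position: [0.447, 0.1132, 0.0196]
tool_rot: [-3.14, -0.11, 0.0]
wrist_force: [-0.2, 0.6, 0.3]
opening: 0.0465
gripper_force: 12.4
```

Emit:
move_arm([
  {"x": 0, "y": 0, "z": 0.7, "spin": 0},
  {"x": 0, "y": 0, "z": 0, "spin": 0},
  {"x": 0, "y": 0, "z": 0.4, "spin": 0},
  {"x": 0, "y": 0, "z": 0, "spin": 0},
  {"x": 0, "y": 0, "z": 0.4, "spin": 0},
  {"x": 0, "y": 0, "z": 0, "spin": 0},
  {"x": 0, "y": 0, "z": 0, "spin": 0},
  {"x": 0, "y": 0, "z": 0, "spin": 0},
  {"x": 0, "y": 0, "z": 0, "spin": 0},
  {"x": 0, "y": 0, "z": 0, "spin": 0},
])

```text
time_s: 18.25
position: [0.4475, 0.1132, 0.0183]
tool_rot: [-3.14, -0.11, -0.002]
wrist_force: [1.7, 1.1, 4.5]
opening: 0.047
gripper_force: 12.6
```

Contact at the expected height. Release, retreat, then go to the last tomato.

Emit:
move_arm([
  {"x": 0, "y": 0, "z": 0, "spin": 0},
  {"x": 0, "y": 0, "z": 0, "spin": 0},
  {"x": 0, "y": 0, "z": 0, "spin": 0},
  {"x": 0, "y": 0, "z": 0, "spin": 0},
  {"x": 0, "y": 0, "z": 0, "spin": 0},
  {"x": 0, "y": 0, "z": 0, "spin": 0},
  {"x": 0, "y": 0, "z": 0, "spin": 0},
  {"x": 0, "y": 0, "z": 0, "spin": 0},
  {"x": 0, "y": 0, "z": 0, "spin": 0},
  {"x": 0, "y": 0, "z": 0, "spin": 0},
], claw=0.74)

```text
time_s: 19.08
position: [0.4471, 0.1132, 0.0181]
tool_rot: [-3.14, -0.11, -0.0]
wrist_force: [0.2, 0.3, -0.5]
opening: 0.063
gripper_force: 0.0
```

Emit:
move_arm([
  {"x": 0, "y": 0, "z": -5, "spin": 0},
  {"x": 0, "y": 0, "z": -15, "spin": 0},
  {"x": 0, "y": 0, "z": -25, "spin": 0},
  {"x": 0, "y": 0, "z": -30, "spin": 0},
  {"x": 0, "y": 0, "z": -25, "spin": 0},
  {"x": 0, "y": 0, "z": 0, "spin": 4},
  {"x": 0, "y": 20, "z": 0, "spin": 0},
  {"x": 0, "y": 36, "z": 0, "spin": 0},
  {"x": 0, "y": 38, "z": 0, "spin": 0},
  {"x": 0, "y": 38, "z": 0, "spin": 0},
])

```text
time_s: 19.92
position: [0.4468, -0.0197, 0.1187]
tool_rot: [3.141, 0.004, 0.001]
wrist_force: [1.1, -0.4, -0.3]
opening: 0.0628
gripper_force: 0.0
```

Emit:
move_arm([
  {"x": 0, "y": 38, "z": 0, "spin": 0},
  {"x": 0, "y": 38, "z": 0, "spin": 0},
  {"x": 0, "y": 38, "z": 0, "spin": 0},
  {"x": 0, "y": 38, "z": 0, "spin": 0},
  {"x": 6, "y": 36, "z": 0, "spin": 0},
  {"x": 24, "y": 30, "z": 0, "spin": 0},
  {"x": 34, "y": 14, "z": 0, "spin": 0},
  {"x": 34, "y": 0, "z": 0, "spin": 0},
  {"x": 18, "y": 0, "z": 0, "spin": 0},
  {"x": 0, "y": 0, "z": 0, "spin": 0},
], claw=1)

```text
time_s: 20.75
position: [0.5673, -0.2521, 0.1188]
tool_rot: [3.139, 0.002, 0.008]
wrist_force: [-0.1, 0.4, -0.6]
opening: 0.0857
gripper_force: 0.0
```

```bash
python3 - <<'E'
from h import *
st(); w=snap('wrist','wr8.png'); st(); red('wrist',w); t=snap('top','top8.png');red('top',t); red('top',t,.037);st()
E
```

```text
t 20.75 pos [ 567.3 -252.1  118.8] head 0.06 zax [ 0.005 -0.003 -1.   ] F [-0.12  0.42 -0.56] open 85.7 gf 0.0
t 20.8 pos [ 564.4 -250.9  118.2] head 0.09 zax [ 0.001 -0.001 -1.   ] F [-0.03 -0.3   0.15] open 85.8 gf 0.0
wrist [ 338  219   68   67 3043] [ 558.7 -286.7   20. ]
wrist [ 33 351  18  17  96] [439.8  32.9  20. ]
t 20.85 pos [ 562.6 -250.2  117.9] head 0.07 zax [-0.001  0.001 -1.   ] F [-0.78  0.78  0.1 ] open 85.7 gf 0.0
```

Emit:
move_arm([
  {"x": 1, "y": 15, "z": 0, "spin": 0},
  {"x": 0, "y": 18, "z": 0, "spin": 0},
  {"x": 0, "y": 6, "z": 0, "spin": 0},
  {"x": 0, "y": 0, "z": 0, "spin": 0},
  {"x": 0, "y": 0, "z": 0, "spin": 0},
  {"x": 0, "y": 0, "z": 0, "spin": 0},
  {"x": 0, "y": 0, "z": 0, "spin": 0},
  {"x": 0, "y": 0, "z": 0, "spin": 0},
  {"x": 0, "y": 0, "z": 0, "spin": 0},
  {"x": 0, "y": 0, "z": 0, "spin": 0},
])

```text
time_s: 21.68
position: [0.5642, -0.2893, 0.1181]
tool_rot: [-3.141, -0.001, 0.0]
wrist_force: [0.6, -0.5, 0.2]
opening: 0.0855
gripper_force: 0.0
```

```bash
python3 - <<'E'
from h import *
st(); w=snap('wrist','wr9.png'); red('wrist',w); t=snap('top','top9.png');red('top',t); red('top',t,.037)
print(atz('top',433,150,.1))
E
```

```text
t 21.68 pos [ 564.2 -289.3  118.1] head 0.05 zax [-0.  0. -1.] F [ 0.58 -0.5   0.18] open 85.5 gf 0.0
wrist [ 284  213   69   68 3209] [ 562.4 -288.1   20. ]
wrist [  0 329  20  29 237] [452.   40.9  20. ]
[ 0.69253351 -0.30356461  0.1       ]
```

Emit:
move_arm([
  {"x": 0, "y": -0.5, "z": 12, "spin": 0},
  {"x": 0, "y": 0, "z": 20, "spin": 0},
  {"x": 0, "y": 0, "z": 22, "spin": 0},
  {"x": 0, "y": 0, "z": 22, "spin": 0},
  {"x": 0, "y": 0, "z": 20, "spin": 0},
  {"x": 0, "y": 0, "z": 13, "spin": 0},
  {"x": 0, "y": 0, "z": 6, "spin": 0},
  {"x": 0, "y": 0, "z": 0, "spin": 0},
  {"x": 0, "y": 0, "z": 0, "spin": 0},
  {"x": 0, "y": 0, "z": 0, "spin": 0},
])

```text
time_s: 22.62
position: [0.565, -0.2898, 0.0041]
tool_rot: [3.14, 0.001, 0.003]
wrist_force: [0.9, -0.4, -0.4]
opening: 0.0851
gripper_force: 0.0
```

Emit:
move_arm([
  {"x": 0, "y": 0, "z": 0, "spin": 0},
  {"x": 0, "y": 0, "z": 0, "spin": 0},
  {"x": 0, "y": 0, "z": 0, "spin": 0},
  {"x": 0, "y": 0, "z": 0, "spin": 0},
  {"x": 0, "y": 0, "z": 0, "spin": 0},
  {"x": 0, "y": 0, "z": 0, "spin": 0},
  {"x": 0, "y": 0, "z": 0, "spin": 0},
  {"x": 0, "y": 0, "z": 0, "spin": 0},
  {"x": 0, "y": 0, "z": 0, "spin": 0},
  {"x": 0, "y": 0, "z": 0, "spin": 0},
], claw=0.58)

```text
time_s: 23.45
position: [0.5641, -0.2893, 0.0031]
tool_rot: [3.142, 0.0, -0.0]
wrist_force: [0.2, 0.7, 0.5]
opening: 0.0494
gripper_force: 0.0
```

Emit:
move_arm([
  {"x": 0, "y": 0, "z": 0, "spin": 0},
  {"x": 0, "y": 0, "z": 0, "spin": 0},
  {"x": 0, "y": 0, "z": 0, "spin": 0},
  {"x": 0, "y": 0, "z": 0, "spin": 0},
  {"x": 0, "y": 0, "z": 0, "spin": 0},
  {"x": 0, "y": 0, "z": 0, "spin": 0},
  {"x": 0, "y": 0, "z": 0, "spin": 0},
  {"x": 0, "y": 0, "z": 0, "spin": 0},
  {"x": 0, "y": 0, "z": 0, "spin": 0},
  {"x": 0, "y": 0, "z": 0, "spin": 0},
], claw=0.545)

```text
time_s: 24.28
position: [0.5641, -0.2893, 0.0032]
tool_rot: [3.142, 0.0, 0.0]
wrist_force: [-0.4, 0.9, 3.1]
opening: 0.0466
gripper_force: 12.6
```

Emit:
move_arm([
  {"x": 0, "y": 0, "z": -8, "spin": 0},
  {"x": 0, "y": 0, "z": -18, "spin": 0},
  {"x": 0, "y": 0, "z": -22, "spin": 0},
  {"x": 0, "y": 0, "z": -22, "spin": 0},
  {"x": -8, "y": 0, "z": -15, "spin": 0},
  {"x": -24, "y": 0, "z": 0, "spin": 0},
  {"x": -30, "y": 0, "z": 0, "spin": 0},
  {"x": -30, "y": 0, "z": 0, "spin": 0},
  {"x": -16, "y": -10, "z": 0, "spin": 0},
  {"x": -4, "y": -24, "z": 0, "spin": 0},
])

```text
time_s: 25.12
position: [0.45, -0.2571, 0.0884]
tool_rot: [3.141, -0.006, -0.0]
wrist_force: [1.6, 0.2, -0.4]
opening: 0.0465
gripper_force: 12.6
```

Emit:
move_arm([
  {"x": 0, "y": -36, "z": 0, "spin": 0},
  {"x": 0, "y": -36, "z": 0, "spin": 0},
  {"x": 0, "y": -36, "z": 0, "spin": 0},
  {"x": 0, "y": -36, "z": 0, "spin": 0},
  {"x": 0, "y": -36, "z": 0, "spin": 0},
  {"x": 0, "y": -36, "z": 0, "spin": 0},
  {"x": 0, "y": -36, "z": 0, "spin": 0},
  {"x": 0, "y": -36, "z": 0, "spin": 0},
  {"x": 0, "y": -36, "z": 0, "spin": 0},
  {"x": 0, "y": -36, "z": 0, "spin": 0},
])

```text
time_s: 25.95
position: [0.4521, 0.1065, 0.0884]
tool_rot: [-3.142, -0.0, -0.001]
wrist_force: [0.1, 0.3, -1.2]
opening: 0.047
gripper_force: 12.6
```

Emit:
move_arm([
  {"x": 0, "y": -36, "z": 0, "spin": 0},
  {"x": 0, "y": -36, "z": 0, "spin": 0},
  {"x": 0, "y": -30, "z": 0, "spin": 0},
  {"x": 0, "y": -18, "z": 0, "spin": 0},
  {"x": 0, "y": -7, "z": 0, "spin": 3.5},
  {"x": 0, "y": 0, "z": 0, "spin": 0},
  {"x": 0, "y": 0, "z": 0, "spin": 0},
  {"x": 0, "y": 0, "z": 0, "spin": 0},
  {"x": 0, "y": 0, "z": 0, "spin": 0},
  {"x": 0, "y": 0, "z": 0, "spin": 0},
])

```text
time_s: 26.78
position: [0.4521, 0.2308, 0.0881]
tool_rot: [3.14, -0.097, -0.0]
wrist_force: [-0.1, -1.0, -0.1]
opening: 0.0469
gripper_force: 12.6
```

```bash
python3 - <<'E'
from h import *
st(); w=snap('wrist','wr10.png'); t=snap('top','top10.png');red('top',t,.037)
cv2.imwrite('pics/wr10b.png',w[150:370,:][:,:,::-1])
E
```

```text
t 26.78 pos [452.1 230.8  88.1] head -3.55 zax [-0. -0. -1.] F [-0.14 -1.04 -0.11] open 46.9 gf 12.58
top [290 239  16  16 181] [476.2  -3.3  37. ]
```

View pics/wr10b.png

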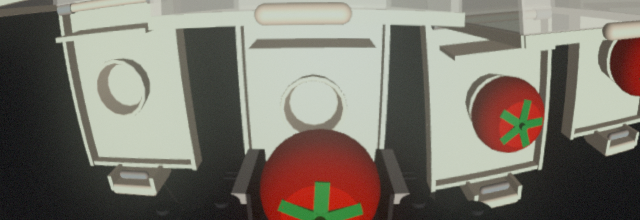

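```bash
python3 - <<'E'
from h import *
f=lambda n,u,v,z:print(n,(atz(n,u,v,z)*1e3).round(1))
f('wrist',313,256,.019); f('wrist',122,237,.019); f('wrist',508,265,.037)
a,b=atz('wrist',250,192,.034),atz('wrist',376,191,.034); d=a-b; print('B yaw',np.degrees(np.arctan2(-d[0],d[1])))
a,b=atz('wrist',91,315,.014),atz('wrist',198,318,.014); d=a-b; print('A yaw',np.degrees(np.arctan2(-d[0],d[1])))
E
```

```text
wrist [454.4 235.1  19. ]
wrist [474.6 360.3  19. ]
wrist [447.  115.5  37. ]
B yaw -3.1595808288540392
A yaw -1.1224082621141858
```

Emit:
move_arm([
  {"x": 0.5, "y": -2.5, "z": 0, "spin": 0},
  {"x": 0, "y": 0, "z": 8, "spin": 0},
  {"x": 0, "y": 0, "z": 14, "spin": 0},
  {"x": 0, "y": 0, "z": 16, "spin": 0},
  {"x": 0, "y": 0, "z": 14, "spin": 0},
  {"x": 0, "y": 0, "z": 8, "spin": 0},
  {"x": 0, "y": 0, "z": 4, "spin": 0},
  {"x": 0, "y": 0, "z": 3, "spin": 0},
  {"x": 0, "y": 0, "z": 0, "spin": 0},
  {"x": 0, "y": 0, "z": 1, "spin": 0},
])

```text
time_s: 27.72
position: [0.453, 0.2343, 0.0205]
tool_rot: [-3.14, 0.095, -0.001]
wrist_force: [0.3, 0.7, -1.4]
opening: 0.0469
gripper_force: 12.6
```

Emit:
move_arm([
  {"x": 0, "y": 0, "z": 0, "spin": 0},
  {"x": 0, "y": 0, "z": 0.5, "spin": 0},
  {"x": 0, "y": 0, "z": 0, "spin": 0},
  {"x": 0, "y": 0, "z": 0.5, "spin": 0},
  {"x": 0, "y": 0, "z": 0, "spin": 0},
  {"x": 0, "y": 0, "z": 0, "spin": 0},
  {"x": 0, "y": 0, "z": 0, "spin": 0},
  {"x": 0, "y": 0, "z": 0, "spin": 0},
  {"x": 0, "y": 0, "z": 0, "spin": 0},
  {"x": 0, "y": 0, "z": 0, "spin": 0},
])

```text
time_s: 28.55
position: [0.4527, 0.2342, 0.0191]
tool_rot: [-3.14, 0.096, 0.0]
wrist_force: [-0.1, 0.6, 0.3]
opening: 0.0469
gripper_force: 12.6
```

Emit:
move_arm([
  {"x": 0, "y": 0, "z": 0.5, "spin": 0},
  {"x": 0, "y": 0, "z": 0, "spin": 0},
  {"x": 0, "y": 0, "z": 0.5, "spin": 0},
  {"x": 0, "y": 0, "z": 0, "spin": 0},
  {"x": 0, "y": 0, "z": 0, "spin": 0},
  {"x": 0, "y": 0, "z": 0, "spin": 0},
  {"x": 0, "y": 0, "z": 0, "spin": 0},
  {"x": 0, "y": 0, "z": 0, "spin": 0},
  {"x": 0, "y": 0, "z": 0, "spin": 0},
  {"x": 0, "y": 0, "z": 0, "spin": 0},
])

```text
time_s: 29.38
position: [0.4527, 0.2342, 0.0181]
tool_rot: [-3.14, 0.096, -0.0]
wrist_force: [-0.1, -0.1, 0.2]
opening: 0.0464
gripper_force: 12.6
```

Emit:
move_arm([
  {"x": 0, "y": 0, "z": 0.4, "spin": 0},
  {"x": 0, "y": 0, "z": 0, "spin": 0},
  {"x": 0, "y": 0, "z": 0.3, "spin": 0},
  {"x": 0, "y": 0, "z": 0, "spin": 0},
  {"x": 0, "y": 0, "z": 0, "spin": 0},
  {"x": 0, "y": 0, "z": 0, "spin": 0},
  {"x": 0, "y": 0, "z": 0, "spin": 0},
  {"x": 0, "y": 0, "z": 0, "spin": 0},
  {"x": 0, "y": 0, "z": 0, "spin": 0},
  {"x": 0, "y": 0, "z": 0, "spin": 0},
])

```text
time_s: 30.22
position: [0.4529, 0.2343, 0.0175]
tool_rot: [-3.14, 0.096, -0.001]
wrist_force: [1.2, 1.0, 4.1]
opening: 0.0468
gripper_force: 12.8
```

Emit:
move_arm([
  {"x": 0, "y": 0, "z": 0, "spin": 0},
  {"x": 0, "y": 0, "z": 0, "spin": 0},
  {"x": 0, "y": 0, "z": 0, "spin": 0},
  {"x": 0, "y": 0, "z": 0, "spin": 0},
  {"x": 0, "y": 0, "z": 0, "spin": 0},
  {"x": 0, "y": 0, "z": 0, "spin": 0},
  {"x": 0, "y": 0, "z": 0, "spin": 0},
  {"x": 0, "y": 0, "z": 0, "spin": 0},
  {"x": 0, "y": 0, "z": 0, "spin": 0},
  {"x": 0, "y": 0, "z": 0, "spin": 0},
], claw=0.74)

```text
time_s: 31.05
position: [0.4527, 0.2342, 0.0174]
tool_rot: [3.14, -0.096, -0.0]
wrist_force: [-0.8, 0.2, 0.4]
opening: 0.0633
gripper_force: 0.0
```

Emit:
move_arm([
  {"x": 0, "y": 0, "z": -5, "spin": 0},
  {"x": 0, "y": 0, "z": -15, "spin": 0},
  {"x": 0, "y": 0, "z": -25, "spin": 0},
  {"x": 0, "y": 0, "z": -30, "spin": 0},
  {"x": 0, "y": 0, "z": -35, "spin": 0},
  {"x": 0, "y": 0, "z": -35, "spin": 0},
  {"x": 0, "y": 0, "z": -25, "spin": 0},
  {"x": 0, "y": 0, "z": -10, "spin": 0},
  {"x": 0, "y": 0, "z": 0, "spin": 0},
  {"x": 0, "y": 0, "z": 0, "spin": 0},
])

```text
time_s: 31.88
position: [0.4526, 0.2342, 0.1981]
tool_rot: [-3.14, 0.095, -0.002]
wrist_force: [-0.6, 0.2, -0.1]
opening: 0.063
gripper_force: 0.0
```

```bash
python3 - <<'E'
from h import *
st(); w=snap('wrist','wr11.png'); red('wrist',w,.036,60)
cv2.imwrite('pics/wr11b.png',w[:,:,::-1])
E
```

```text
t 31.88 pos [452.6 234.2 198.1] head -3.48 zax [ 0.001  0.    -1.   ] F [-0.56  0.18 -0.05] open 63.0 gf 0.0
wrist [553 165  32  44 910] [474.4  -8.8  36. ]
```

View pics/wr11b.png

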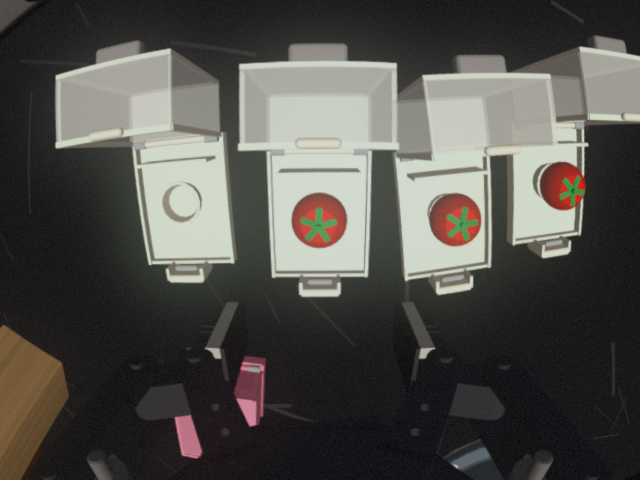

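All three are seated: (318,220), (455,220) and (560,187). Saver A at (183,202) is empty. Next I'll shut the fingers, go over and behind cover B, and push it shut.

Emit:
move_arm([
  {"x": 15, "y": 0, "z": 0, "spin": 0},
  {"x": 30, "y": 0, "z": 0, "spin": 0},
  {"x": 35, "y": 0, "z": 0, "spin": 0},
  {"x": 35, "y": 0, "z": 0, "spin": 0},
  {"x": 30, "y": 0, "z": 0, "spin": 0},
  {"x": 18, "y": 0, "z": 0, "spin": 0},
  {"x": 0, "y": 0, "z": 0, "spin": 0},
  {"x": 0, "y": 0, "z": 0, "spin": 0},
  {"x": 0, "y": 0, "z": 0, "spin": 0},
  {"x": 0, "y": 0, "z": 0, "spin": 0},
], claw=0)

```text
time_s: 32.77
position: [0.6133, 0.2244, 0.1963]
tool_rot: [3.14, -0.095, -0.006]
wrist_force: [1.0, -0.5, -0.5]
opening: 0.0001
gripper_force: 0.0
```

Emit:
move_arm([
  {"x": 0, "y": 0, "z": 12, "spin": 0},
  {"x": 0, "y": 0, "z": 22, "spin": 0},
  {"x": 0, "y": 0, "z": 24, "spin": 0},
  {"x": 0, "y": 0, "z": 20, "spin": 0},
  {"x": 0, "y": 0, "z": 12, "spin": 0},
  {"x": 0, "y": 0, "z": 4, "spin": 0},
  {"x": 0, "y": 0, "z": 0, "spin": 0},
  {"x": 0, "y": 0, "z": 0, "spin": 0},
  {"x": 0, "y": 0, "z": 0, "spin": 0},
  {"x": 0, "y": 0, "z": 0, "spin": 0},
])

```text
time_s: 33.6
position: [0.6163, 0.2245, 0.1049]
tool_rot: [-3.14, 0.095, -0.004]
wrist_force: [-0.2, -0.1, 0.2]
opening: -0.0003
gripper_force: 0.0
```

```bash
python3 - <<'E'
from h import *
st(); w=snap('wrist','wr12.png'); s=snap('side','s12.png')
cv2.imwrite('pics/m12.png',cv2.resize(np.hstack([w,s])[:,:,::-1],(800,300),interpolation=cv2.INTER_AREA))
E
```

```text
t 33.6 pos [616.3 224.5 104.9] head -3.48 zax [ 0.003  0.001 -1.   ] F [-0.17 -0.07  0.24] open -0.3 gf 0.0
```

View pics/m12.png

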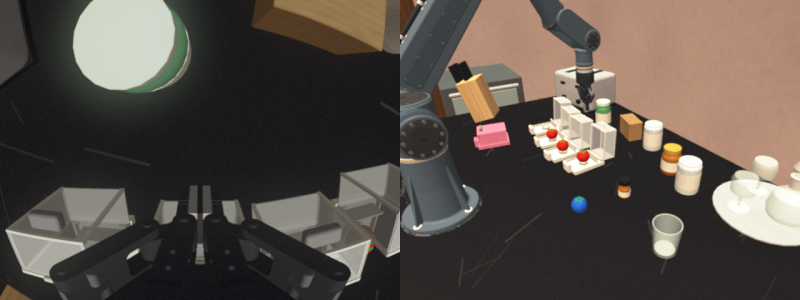

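Shut fingers are behind cover B's thumb, clear of its neighbours and the pickle jar. Pushing it over.

Emit:
move_arm([
  {"x": -23, "y": 0, "z": -3, "spin": 0},
  {"x": -13, "y": 0, "z": -8.5, "spin": 0},
  {"x": -13, "y": 0, "z": -6.5, "spin": 0},
  {"x": -14.4, "y": 0, "z": -5, "spin": 0},
  {"x": -14.6, "y": 0, "z": -3, "spin": 0},
  {"x": -15, "y": 0, "z": -1, "spin": 0},
  {"x": -15, "y": 0, "z": 0.5, "spin": 0},
  {"x": -15, "y": 0, "z": 2.6, "spin": 0},
  {"x": -14.5, "y": 0, "z": 4.6, "spin": 0},
  {"x": -15, "y": 0, "z": 6.5, "spin": 0},
])

```text
time_s: 34.53
position: [0.4639, 0.2338, 0.1176]
tool_rot: [-3.139, 0.095, -0.006]
wrist_force: [1.4, -0.0, 0.8]
opening: 0.0
gripper_force: 0.3
```

Emit:
move_arm([
  {"x": -13.5, "y": 0, "z": 8.2, "spin": 0},
  {"x": -12, "y": 0, "z": 9.2, "spin": 0},
  {"x": -8, "y": 0, "z": 6.9, "spin": 0},
  {"x": -5, "y": 0, "z": 3, "spin": 0},
  {"x": -3, "y": 0, "z": 1, "spin": 0},
  {"x": 0, "y": 0, "z": 0, "spin": 0},
  {"x": 0, "y": 0, "z": 0, "spin": 0},
  {"x": 0, "y": 0, "z": 0, "spin": 0},
  {"x": 0, "y": 0, "z": 0, "spin": 0},
  {"x": 0, "y": 0, "z": 0, "spin": 0},
])

```text
time_s: 35.37
position: [0.4244, 0.2362, 0.0892]
tool_rot: [-3.139, 0.095, -0.008]
wrist_force: [2.1, -3.2, 7.1]
opening: 0.0001
gripper_force: 3.4
```

```bash
python3 - <<'E'
from h import *
st()
E
```

```text
t 35.37 pos [424.4 236.2  89.2] head -3.47 zax [ 0.005  0.001 -1.   ] F [ 2.07 -3.15  7.09] open 0.1 gf 3.41
```

Emit:
move_arm([
  {"x": -1, "y": 0, "z": 1, "spin": 0},
  {"x": 0, "y": 0, "z": 0, "spin": 0},
  {"x": -1, "y": 0, "z": 1, "spin": 0},
  {"x": 0, "y": 0, "z": 0, "spin": 0},
  {"x": 0, "y": 0, "z": 1, "spin": 0},
  {"x": 0, "y": 0, "z": 0, "spin": 0},
  {"x": 0, "y": 0, "z": 0, "spin": 0},
  {"x": 0, "y": 0, "z": 0, "spin": 0},
  {"x": 0, "y": 0, "z": 0, "spin": 0},
  {"x": 0, "y": 0, "z": 0, "spin": 0},
])

```text
time_s: 36.2
position: [0.4198, 0.2364, 0.0849]
tool_rot: [-3.14, 0.096, -0.0]
wrist_force: [2.3, -0.7, 3.0]
opening: -0.0002
gripper_force: 1.2
```

Emit:
move_arm([
  {"x": 0, "y": 0, "z": 1, "spin": 0},
  {"x": 0, "y": 0, "z": 0, "spin": 0},
  {"x": 0, "y": 0, "z": 1, "spin": 0},
  {"x": 0, "y": 0, "z": 0, "spin": 0},
  {"x": 0, "y": 0, "z": 1, "spin": 0},
  {"x": 0, "y": 0, "z": 0, "spin": 0},
  {"x": 0, "y": 0, "z": 0.5, "spin": 0},
  {"x": 0, "y": 0, "z": 0, "spin": 0},
  {"x": 0, "y": 0, "z": 0, "spin": 0},
  {"x": 0, "y": 0, "z": 0, "spin": 0},
])

```text
time_s: 37.03
position: [0.4189, 0.236, 0.0818]
tool_rot: [3.14, -0.095, -0.002]
wrist_force: [-1.9, -0.9, 6.0]
opening: 0.0002
gripper_force: 3.4
```

Emit:
move_arm([
  {"x": 0, "y": 0, "z": 0.5, "spin": 0},
  {"x": 0, "y": 0, "z": 0, "spin": 0},
  {"x": 0, "y": 0, "z": 0.5, "spin": 0},
  {"x": 0, "y": 0, "z": 0, "spin": 0},
  {"x": 0, "y": 0, "z": 0, "spin": 0},
  {"x": 0, "y": 0, "z": 0, "spin": 0},
  {"x": 0, "y": 0, "z": 0, "spin": 0},
  {"x": 0, "y": 0, "z": 0, "spin": 0},
  {"x": 0, "y": 0, "z": 0, "spin": 0},
  {"x": 0, "y": 0, "z": 0, "spin": 0},
])

```text
time_s: 37.87
position: [0.4189, 0.2361, 0.0816]
tool_rot: [3.14, -0.095, -0.002]
wrist_force: [-2.9, -0.4, 14.8]
opening: 0.0001
gripper_force: 7.4
```

Emit:
move_arm([
  {"x": 0, "y": 0, "z": -4, "spin": 0},
  {"x": 0, "y": 0, "z": -14, "spin": 0},
  {"x": 0, "y": 0, "z": -26, "spin": 0},
  {"x": 0, "y": 0, "z": -30, "spin": 0},
  {"x": 0, "y": 0, "z": -26, "spin": 0},
  {"x": 0, "y": 0, "z": -16, "spin": 0},
  {"x": 0, "y": 0, "z": 0, "spin": -2},
  {"x": 0, "y": 0, "z": 0, "spin": 0},
  {"x": 0, "y": 0, "z": 0, "spin": 0},
  {"x": 0, "y": 0, "z": 0, "spin": 0},
])

```text
time_s: 38.7
position: [0.4191, 0.236, 0.1957]
tool_rot: [3.141, -0.042, -0.003]
wrist_force: [0.1, 0.1, -0.5]
opening: -0.0003
gripper_force: 0.0
```

```bash
cat >> h.py <<'E'
S={'A':(472.5,360.5,-1.5),'B':(452.7,234,-3.3),'C':(447.2,113,3.8),'D':(476,-2.5,3.5)}
def goto(k,xs,z):
    s=st(); x,y,yaw=S[k]; h=np.arctan2(*Rn.from_rotvec(s['tool_rot']).as_matrix()[[1,0],0]); p=s['position']*1e3
    tx,ty=x+xs*np.cos(np.radians(yaw)),y+xs*np.sin(np.radians(yaw)); d=np.array([tx-p[0],ty-p[1]])
    sp=-(yaw-np.degrees(h)); h=np.radians(yaw)
    print('spin',sp.round(2),'then x',(d@[np.cos(h),np.sin(h)]).round(1),'y',(d@[np.sin(h),-np.cos(h)]).round(1),'z',(p[2]-z).round(1))
E
python3 - <<'E'
from h import *
goto('A',163,105)
w=snap('wrist','wr13.png')
cv2.imwrite('pics/wr13b.png',w[:,:,::-1])
E
```

```text
t 38.7 pos [419.1 236.  195.7] head -1.53 zax [-0.002 -0.001 -1.   ] F [ 0.08  0.07 -0.48] open -0.3 gf 0.0
spin -0.03 then x 213.2 y -125.9 z 90.7
```

View pics/wr13b.png

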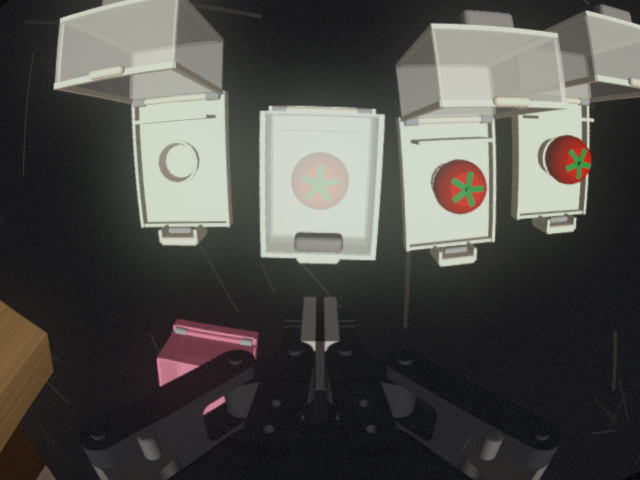

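Cover B is shut over its tomato. Now cover A.

Emit:
move_arm([
  {"x": 14, "y": -8, "z": 0, "spin": 0},
  {"x": 28, "y": -16, "z": 0, "spin": 0},
  {"x": 32, "y": -19, "z": 0, "spin": 0},
  {"x": 32, "y": -19, "z": 0, "spin": 0},
  {"x": 32, "y": -19, "z": 0, "spin": 0},
  {"x": 32, "y": -19, "z": 0, "spin": 0},
  {"x": 28, "y": -17, "z": 0, "spin": 0},
  {"x": 15, "y": -9, "z": 0, "spin": 0},
  {"x": 0, "y": 0, "z": 0, "spin": 0},
  {"x": 0, "y": 0, "z": 0, "spin": 0},
])

```text
time_s: 39.58
position: [0.6354, 0.3564, 0.1942]
tool_rot: [3.14, -0.041, -0.005]
wrist_force: [-0.2, 1.2, -1.9]
opening: -0.0
gripper_force: 0.0
```

Emit:
move_arm([
  {"x": 0, "y": 0, "z": 12, "spin": 0},
  {"x": 0, "y": 0, "z": 20, "spin": 0},
  {"x": 0, "y": 0, "z": 24, "spin": 0},
  {"x": 0, "y": 0, "z": 20, "spin": 0},
  {"x": 0, "y": 0, "z": 11, "spin": 0},
  {"x": 0, "y": 0, "z": 4, "spin": 0},
  {"x": 0, "y": 0, "z": 0, "spin": 0},
  {"x": 0, "y": 0, "z": 0, "spin": 0},
  {"x": 0, "y": 0, "z": 0, "spin": 0},
  {"x": 0, "y": 0, "z": 0, "spin": 0},
])

```text
time_s: 40.42
position: [0.6368, 0.357, 0.1072]
tool_rot: [-3.14, 0.041, -0.004]
wrist_force: [-0.3, 0.4, 0.2]
opening: 0.0001
gripper_force: 0.0
```

```bash
python3 - <<'E'
from h import *
goto('A',163,105)
E
```

```text
t 40.42 pos [636.8 357.  107.2] head -1.49 zax [ 0.003  0.001 -1.   ] F [-0.33  0.39  0.25] open 0.1 gf 0.0
spin 0.01 then x -1.4 y 0.8 z 2.2
```

Emit:
move_arm([
  {"x": -24, "y": 0.5, "z": -1, "spin": 0},
  {"x": -13, "y": 0, "z": -8.5, "spin": 0},
  {"x": -13, "y": 0, "z": -6.5, "spin": 0},
  {"x": -14.4, "y": 0, "z": -5, "spin": 0},
  {"x": -14.6, "y": 0, "z": -3, "spin": 0},
  {"x": -15, "y": 0, "z": -1, "spin": 0},
  {"x": -15, "y": 0, "z": 0.5, "spin": 0},
  {"x": -15, "y": 0, "z": 2.6, "spin": 0},
  {"x": -14.5, "y": 0, "z": 4.6, "spin": 0},
  {"x": -15, "y": 0, "z": 6.5, "spin": 0},
])

```text
time_s: 41.25
position: [0.4835, 0.3609, 0.1183]
tool_rot: [-3.139, 0.041, -0.008]
wrist_force: [0.6, 0.2, 0.0]
opening: 0.0002
gripper_force: 0.3
```

Emit:
move_arm([
  {"x": -13.5, "y": 0, "z": 8.2, "spin": 0},
  {"x": -12, "y": 0, "z": 9.2, "spin": 0},
  {"x": -8, "y": 0, "z": 6.9, "spin": 0},
  {"x": -5, "y": 0, "z": 3, "spin": 0},
  {"x": -3, "y": 0, "z": 1, "spin": 0},
  {"x": -1, "y": 0, "z": 1, "spin": 0},
  {"x": -1, "y": 0, "z": 1, "spin": 0},
  {"x": 0, "y": 0, "z": 1, "spin": 0},
  {"x": 0, "y": 0, "z": 0, "spin": 0},
  {"x": 0, "y": 0, "z": 0, "spin": 0},
])

```text
time_s: 42.08
position: [0.4422, 0.3617, 0.0875]
tool_rot: [-3.139, 0.04, -0.01]
wrist_force: [2.0, -2.4, 7.3]
opening: -0.0002
gripper_force: 3.9
```

Emit:
move_arm([
  {"x": 0, "y": 0, "z": 1, "spin": 0},
  {"x": 0, "y": 0, "z": 0, "spin": 0},
  {"x": 0, "y": 0, "z": 1, "spin": 0},
  {"x": 0, "y": 0, "z": 0, "spin": 0},
  {"x": 0, "y": 0, "z": 0.5, "spin": 0},
  {"x": 0, "y": 0, "z": 0, "spin": 0},
  {"x": 0, "y": 0, "z": 0, "spin": 0},
  {"x": 0, "y": 0, "z": 0, "spin": 0},
  {"x": 0, "y": 0, "z": 0, "spin": 0},
  {"x": 0, "y": 0, "z": 0, "spin": 0},
])

```text
time_s: 42.92
position: [0.439, 0.3612, 0.0822]
tool_rot: [3.141, -0.041, -0.0]
wrist_force: [-0.2, -0.5, 0.9]
opening: 0.0001
gripper_force: 0.0
```

Emit:
move_arm([
  {"x": 0, "y": 0, "z": 0.5, "spin": 0},
  {"x": 0, "y": 0, "z": 0, "spin": 0},
  {"x": 0, "y": 0, "z": 0.5, "spin": 0},
  {"x": 0, "y": 0, "z": 0, "spin": 0},
  {"x": 0, "y": 0, "z": 0.3, "spin": 0},
  {"x": 0, "y": 0, "z": 0, "spin": 0},
  {"x": 0, "y": 0, "z": 0, "spin": 0},
  {"x": 0, "y": 0, "z": 0, "spin": 0},
  {"x": 0, "y": 0, "z": 0, "spin": 0},
  {"x": 0, "y": 0, "z": 0, "spin": 0},
])

```text
time_s: 43.75
position: [0.4391, 0.3613, 0.0818]
tool_rot: [-3.141, 0.041, -0.001]
wrist_force: [-2.1, -1.0, 5.9]
opening: -0.0
gripper_force: 3.0
```

Emit:
move_arm([
  {"x": 0, "y": 0, "z": 0.6, "spin": 0},
  {"x": 0, "y": 0, "z": 0, "spin": 0},
  {"x": 0, "y": 0, "z": 0, "spin": 0},
  {"x": 0, "y": 0, "z": 0, "spin": 0},
  {"x": 0, "y": 0, "z": 0, "spin": 0},
  {"x": 0, "y": 0, "z": 0, "spin": 0},
  {"x": 0, "y": 0, "z": 0, "spin": 0},
  {"x": 0, "y": 0, "z": 0, "spin": 0},
  {"x": 0, "y": 0, "z": 0, "spin": 0},
  {"x": 0, "y": 0, "z": 0, "spin": 0},
])

```text
time_s: 44.58
position: [0.4391, 0.3613, 0.0818]
tool_rot: [-3.141, 0.04, -0.001]
wrist_force: [-1.4, -1.3, 10.0]
opening: -0.0001
gripper_force: 4.7
```

Emit:
move_arm([
  {"x": 0, "y": 0, "z": -4, "spin": 0},
  {"x": 0, "y": 0, "z": -14, "spin": 0},
  {"x": 0, "y": 0, "z": -26, "spin": 0},
  {"x": 0, "y": 0, "z": -30, "spin": 0},
  {"x": 0, "y": 0, "z": -26, "spin": 0},
  {"x": 0, "y": 0, "z": -16, "spin": 0},
  {"x": 0, "y": 0, "z": 0, "spin": -5.3},
  {"x": 0, "y": 0, "z": 0, "spin": 0},
  {"x": 0, "y": 0, "z": 0, "spin": 0},
  {"x": 0, "y": 0, "z": 0, "spin": 0},
])

```text
time_s: 45.42
position: [0.4383, 0.3609, 0.1956]
tool_rot: [3.139, 0.102, -0.003]
wrist_force: [0.2, 0.2, 0.3]
opening: 0.0005
gripper_force: 0.0
```

```bash
python3 - <<'E'
from h import *
goto('C',163,105); snap('wrist','wr14.png')
E
```

```text
t 45.42 pos [438.3 360.9 195.6] head 3.71 zax [-0.002 -0.001 -1.   ] F [0.17 0.24 0.25] open 0.5 gf 0.0
spin -0.09 then x 155.4 y 247.9 z 90.6
```

Emit:
move_arm([
  {"x": 10, "y": 16, "z": 0, "spin": 0},
  {"x": 17, "y": 27, "z": 0, "spin": 0},
  {"x": 17, "y": 27, "z": 0, "spin": 0},
  {"x": 17, "y": 27, "z": 0, "spin": 0},
  {"x": 17, "y": 27, "z": 0, "spin": 0},
  {"x": 17, "y": 27, "z": 0, "spin": 0},
  {"x": 17, "y": 27, "z": 0, "spin": 0},
  {"x": 17, "y": 27, "z": 0, "spin": 0},
  {"x": 17, "y": 27, "z": 0, "spin": 0},
  {"x": 9, "y": 16, "z": 0, "spin": 0},
])

```text
time_s: 46.3
position: [0.6121, 0.1211, 0.1955]
tool_rot: [3.139, 0.099, 0.0]
wrist_force: [1.3, 0.4, -0.5]
opening: -0.0
gripper_force: 0.0
```

Emit:
move_arm([
  {"x": 0, "y": 0, "z": 0, "spin": 0},
  {"x": 0, "y": 0, "z": 12, "spin": 0},
  {"x": 0, "y": 0, "z": 20, "spin": 0},
  {"x": 0, "y": 0, "z": 24, "spin": 0},
  {"x": 0, "y": 0, "z": 20, "spin": 0},
  {"x": 0, "y": 0, "z": 11, "spin": 0},
  {"x": 0, "y": 0, "z": 4, "spin": 0},
  {"x": 0, "y": 0, "z": 0, "spin": 0},
  {"x": 0, "y": 0, "z": 0, "spin": 0},
  {"x": 0, "y": 0, "z": 0, "spin": 0},
])

```text
time_s: 47.13
position: [0.6111, 0.1243, 0.1068]
tool_rot: [-3.14, -0.105, -0.004]
wrist_force: [0.1, 0.3, -0.5]
opening: -0.0004
gripper_force: 0.0
```

```bash
python3 - <<'E'
from h import *
goto('C',163,105)
E
```

```text
t 47.13 pos [611.1 124.3 106.8] head 3.82 zax [ 0.003  0.    -1.   ] F [ 0.11  0.29 -0.54] open -0.4 gf 0.0
spin 0.02 then x -1.3 y 0.5 z 1.8
```

Emit:
move_arm([
  {"x": -24, "y": 0.5, "z": -1, "spin": 0},
  {"x": -13, "y": 0, "z": -8.5, "spin": 0},
  {"x": -13, "y": 0, "z": -6.5, "spin": 0},
  {"x": -14.4, "y": 0, "z": -5, "spin": 0},
  {"x": -14.6, "y": 0, "z": -3, "spin": 0},
  {"x": -15, "y": 0, "z": -1, "spin": 0},
  {"x": -15, "y": 0, "z": 0.5, "spin": 0},
  {"x": -15, "y": 0, "z": 2.6, "spin": 0},
  {"x": -14.5, "y": 0, "z": 4.6, "spin": 0},
  {"x": -15, "y": 0, "z": 6.5, "spin": 0},
])

```text
time_s: 47.97
position: [0.4585, 0.1133, 0.1183]
tool_rot: [3.139, 0.105, 0.01]
wrist_force: [0.5, -0.5, 0.9]
opening: -0.0001
gripper_force: 0.3
```

Emit:
move_arm([
  {"x": -13.5, "y": 0, "z": 8.2, "spin": 0},
  {"x": -12, "y": 0, "z": 9.2, "spin": 0},
  {"x": -8, "y": 0, "z": 6.9, "spin": 0},
  {"x": -5, "y": 0, "z": 3, "spin": 0},
  {"x": -3, "y": 0, "z": 1, "spin": 0},
  {"x": -1, "y": 0, "z": 1, "spin": 0},
  {"x": -1, "y": 0, "z": 1, "spin": 0},
  {"x": 0, "y": 0, "z": 1, "spin": 0},
  {"x": 0, "y": 0, "z": 0, "spin": 0},
  {"x": 0, "y": 0, "z": 0, "spin": 0},
])

```text
time_s: 48.8
position: [0.4164, 0.1106, 0.0867]
tool_rot: [3.14, 0.104, 0.01]
wrist_force: [1.1, 0.9, 7.1]
opening: -0.0
gripper_force: 3.7
```

Emit:
move_arm([
  {"x": 0, "y": 0, "z": 1, "spin": 0},
  {"x": 0, "y": 0, "z": 0, "spin": 0},
  {"x": 0, "y": 0, "z": 1, "spin": 0},
  {"x": 0, "y": 0, "z": 0, "spin": 0},
  {"x": 0, "y": 0, "z": 1, "spin": 0},
  {"x": 0, "y": 0, "z": 0, "spin": 0},
  {"x": 0, "y": 0, "z": 0, "spin": 0},
  {"x": 0, "y": 0, "z": 0, "spin": 0},
  {"x": 0, "y": 0, "z": 0, "spin": 0},
  {"x": 0, "y": 0, "z": 0, "spin": 0},
])

```text
time_s: 49.63
position: [0.4136, 0.1105, 0.0819]
tool_rot: [-3.14, -0.105, 0.0]
wrist_force: [-0.3, 0.1, 0.2]
opening: -0.0003
gripper_force: 0.0
```

Emit:
move_arm([
  {"x": 0, "y": 0, "z": 0.5, "spin": 0},
  {"x": 0, "y": 0, "z": 0, "spin": 0},
  {"x": 0, "y": 0, "z": 0.5, "spin": 0},
  {"x": 0, "y": 0, "z": 0, "spin": 0},
  {"x": 0, "y": 0, "z": 0.5, "spin": 0},
  {"x": 0, "y": 0, "z": 0, "spin": 0},
  {"x": 0, "y": 0, "z": 0, "spin": 0},
  {"x": 0, "y": 0, "z": 0, "spin": 0},
  {"x": 0, "y": 0, "z": 0, "spin": 0},
  {"x": 0, "y": 0, "z": 0, "spin": 0},
])

```text
time_s: 50.47
position: [0.4136, 0.1105, 0.0816]
tool_rot: [3.14, 0.105, 0.001]
wrist_force: [-1.3, -0.8, 13.4]
opening: -0.0
gripper_force: 7.1
```

Emit:
move_arm([
  {"x": 0, "y": 0, "z": -4, "spin": 0},
  {"x": 0, "y": 0, "z": -14, "spin": 0},
  {"x": 0, "y": 0, "z": -26, "spin": 0},
  {"x": 0, "y": 0, "z": -30, "spin": 0},
  {"x": 0, "y": 0, "z": -26, "spin": 0},
  {"x": 0, "y": 0, "z": -16, "spin": 0},
  {"x": 0, "y": 0, "z": 0, "spin": 0},
  {"x": 0, "y": 0, "z": 0, "spin": 0},
  {"x": 0, "y": 0, "z": 0, "spin": 0},
  {"x": 0, "y": 0, "z": 0, "spin": 0},
])

```text
time_s: 51.3
position: [0.4125, 0.1105, 0.1953]
tool_rot: [-3.14, -0.104, 0.005]
wrist_force: [0.0, 1.1, -0.4]
opening: -0.0001
gripper_force: 0.0
```

```bash
python3 - <<'E'
from h import *
goto('D',163,105); snap('wrist','wr15.png')
E
```

```text
t 51.3 pos [412.5 110.5 195.3] head 3.81 zax [-0.003  0.    -1.   ] F [ 0.03  1.15 -0.4 ] open -0.1 gf 0.0
spin 0.31 then x 219.4 y 116.6 z 90.3
```

Emit:
move_arm([
  {"x": 16, "y": 9, "z": 0, "spin": 0.3},
  {"x": 28, "y": 15, "z": 0, "spin": 0},
  {"x": 32, "y": 17, "z": 0, "spin": 0},
  {"x": 33, "y": 17, "z": 0, "spin": 0},
  {"x": 33, "y": 17, "z": 0, "spin": 0},
  {"x": 33, "y": 17, "z": 0, "spin": 0},
  {"x": 28, "y": 15, "z": 0, "spin": 0},
  {"x": 15, "y": 9, "z": 0, "spin": 0},
  {"x": 0, "y": 0, "z": 0, "spin": 0},
  {"x": 0, "y": 0, "z": 0, "spin": 0},
])

```text
time_s: 52.18
position: [0.6378, 0.0078, 0.1944]
tool_rot: [-3.139, -0.095, 0.006]
wrist_force: [-1.4, -1.0, -0.2]
opening: 0.0001
gripper_force: 0.0
```

Emit:
move_arm([
  {"x": 0, "y": 0, "z": 12, "spin": 0},
  {"x": 0, "y": 0, "z": 20, "spin": 0},
  {"x": 0, "y": 0, "z": 24, "spin": 0},
  {"x": 0, "y": 0, "z": 20, "spin": 0},
  {"x": 0, "y": 0, "z": 11, "spin": 0},
  {"x": 0, "y": 0, "z": 4, "spin": 0},
  {"x": 0, "y": 0, "z": 0, "spin": 0},
  {"x": 0, "y": 0, "z": 0, "spin": 0},
  {"x": 0, "y": 0, "z": 0, "spin": 0},
  {"x": 0, "y": 0, "z": 0, "spin": 0},
])

```text
time_s: 53.02
position: [0.6392, 0.0081, 0.1069]
tool_rot: [3.14, 0.096, 0.004]
wrist_force: [-0.7, -0.7, -0.5]
opening: 0.0
gripper_force: 0.0
```

```bash
python3 - <<'E'
from h import *
goto('D',163,105)
E
```

```text
t 53.02 pos [639.2   8.1 106.9] head 3.52 zax [ 0.003 -0.    -1.   ] F [-0.74 -0.67 -0.52] open 0.0 gf 0.0
spin 0.02 then x -0.6 y 0.6 z 1.9
```

Emit:
move_arm([
  {"x": -23.5, "y": 0.5, "z": -1, "spin": 0},
  {"x": -13, "y": 0, "z": -8.5, "spin": 0},
  {"x": -13, "y": 0, "z": -6.5, "spin": 0},
  {"x": -14.4, "y": 0, "z": -5, "spin": 0},
  {"x": -14.6, "y": 0, "z": -3, "spin": 0},
  {"x": -15, "y": 0, "z": -1, "spin": 0},
  {"x": -15, "y": 0, "z": 0.5, "spin": 0},
  {"x": -15, "y": 0, "z": 2.6, "spin": 0},
  {"x": -14.5, "y": 0, "z": 4.6, "spin": 0},
  {"x": -15, "y": 0, "z": 6.5, "spin": 0},
])

```text
time_s: 53.85
position: [0.4868, -0.0022, 0.118]
tool_rot: [3.139, 0.096, 0.008]
wrist_force: [1.4, -0.8, 0.6]
opening: 0.0002
gripper_force: 0.3
```

Emit:
move_arm([
  {"x": -13.5, "y": 0, "z": 8.2, "spin": 0},
  {"x": -12, "y": 0, "z": 9.2, "spin": 0},
  {"x": -8, "y": 0, "z": 6.9, "spin": 0},
  {"x": -5, "y": 0, "z": 3, "spin": 0},
  {"x": -3, "y": 0, "z": 1, "spin": 0},
  {"x": -1, "y": 0, "z": 1, "spin": 0},
  {"x": -1, "y": 0, "z": 1, "spin": 0},
  {"x": 0, "y": 0, "z": 1, "spin": 0},
  {"x": 0, "y": 0, "z": 0, "spin": 0},
  {"x": 0, "y": 0, "z": 0, "spin": 0},
])

```text
time_s: 54.68
position: [0.4449, -0.0045, 0.0866]
tool_rot: [3.139, 0.095, 0.01]
wrist_force: [0.6, 2.6, 5.8]
opening: 0.0002
gripper_force: 2.6
```

Emit:
move_arm([
  {"x": 0, "y": 0, "z": 1, "spin": 0},
  {"x": 0, "y": 0, "z": 0, "spin": 0},
  {"x": 0, "y": 0, "z": 1, "spin": 0},
  {"x": 0, "y": 0, "z": 0, "spin": 0},
  {"x": 0, "y": 0, "z": 1, "spin": 0},
  {"x": 0, "y": 0, "z": 0, "spin": 0},
  {"x": 0, "y": 0, "z": 0, "spin": 0},
  {"x": 0, "y": 0, "z": 0, "spin": 0},
  {"x": 0, "y": 0, "z": 0, "spin": 0},
  {"x": 0, "y": 0, "z": 0, "spin": 0},
])

```text
time_s: 55.52
position: [0.4422, -0.0044, 0.0819]
tool_rot: [-3.14, -0.096, 0.0]
wrist_force: [0.2, -0.0, -0.2]
opening: -0.0002
gripper_force: 0.0
```

Emit:
move_arm([
  {"x": 0, "y": 0, "z": 0.5, "spin": 0},
  {"x": 0, "y": 0, "z": 0, "spin": 0},
  {"x": 0, "y": 0, "z": 0.5, "spin": 0},
  {"x": 0, "y": 0, "z": 0, "spin": 0},
  {"x": 0, "y": 0, "z": 0.5, "spin": 0},
  {"x": 0, "y": 0, "z": 0, "spin": 0},
  {"x": 0, "y": 0, "z": 0, "spin": 0},
  {"x": 0, "y": 0, "z": 0, "spin": 0},
  {"x": 0, "y": 0, "z": 0, "spin": 0},
  {"x": 0, "y": 0, "z": 0, "spin": 0},
])

```text
time_s: 56.35
position: [0.4422, -0.0044, 0.0816]
tool_rot: [3.14, 0.097, 0.001]
wrist_force: [-1.5, -0.0, 13.4]
opening: 0.0007
gripper_force: 6.8
```

Emit:
move_arm([
  {"x": 0, "y": 0, "z": -4, "spin": 0},
  {"x": 0, "y": 0, "z": -14, "spin": 0},
  {"x": 0, "y": 0, "z": -26, "spin": 0},
  {"x": 0, "y": 0, "z": -30, "spin": 0},
  {"x": 0, "y": 0, "z": -26, "spin": 0},
  {"x": 0, "y": 0, "z": -20, "spin": 0},
  {"x": 0, "y": 0, "z": -10, "spin": 0},
  {"x": 0, "y": 0, "z": 0, "spin": 0},
  {"x": 0, "y": 0, "z": 0, "spin": 0},
  {"x": 0, "y": 0, "z": 0, "spin": 0},
])

```text
time_s: 57.18
position: [0.4414, -0.0042, 0.2097]
tool_rot: [-3.14, -0.096, 0.003]
wrist_force: [0.7, 0.4, -0.3]
opening: 0.0001
gripper_force: 0.0
```

Emit:
move_arm([
  {"x": 0, "y": 20, "z": 0, "spin": 0},
  {"x": 0, "y": 30, "z": 0, "spin": 0},
  {"x": 0, "y": 35, "z": 0, "spin": 0},
  {"x": 0, "y": 35, "z": 0, "spin": 0},
  {"x": 0, "y": 35, "z": 0, "spin": 0},
  {"x": 0, "y": 35, "z": 0, "spin": 0},
  {"x": 0, "y": 35, "z": 0, "spin": 0},
  {"x": 0, "y": 35, "z": 0, "spin": 0},
  {"x": 0, "y": 20, "z": 0, "spin": 0},
  {"x": 0, "y": 0, "z": 0, "spin": 0},
])

```text
time_s: 58.02
position: [0.4596, -0.2886, 0.2088]
tool_rot: [3.139, 0.09, -0.0]
wrist_force: [0.6, -0.4, 0.2]
opening: 0.0001
gripper_force: 0.0
```

```bash
python3 - <<'E'
from h import *
st(); t=snap('top','top16.png'); s=snap('side','s16.png')
old=cv2.imread('pics/top0.png')[:,:,::-1]; so=cv2.imread('pics/s12.png')[:,:,::-1]
# white fraction where open covers stood (behind hinge) vs before; thumb (grey) at predicted shut position
for k,(x,y,yaw) in S.items():
    c,sn=np.cos(np.radians(yaw)),np.sin(np.radians(yaw))
    W=lambda a,z:np.array([x+a*c,y+a*sn,z])/1e3
    for nm,P in (('thumb shut',W(-40,82)),('open panel',W(90,128)),('openthumb',W(131,108))):
        u,v=proj('top',P).round().astype(int); print(k,nm,(u,v),'then',old[v-2:v+3,u-2:u+3].mean((0,1)).round(),'now',t[v-2:v+3,u-2:u+3].mean((0,1)).round())
    u,v=proj('side',W(65,115)).round().astype(int); print('  side',(u,v),so[v-2:v+3,u-2:u+3].mean((0,1)).round(),s[v-2:v+3,u-2:u+3].mean((0,1)).round())
E
```

```text
t 58.02 pos [ 459.6 -288.6  208.8] head 3.27 zax [-0.    -0.001 -1.   ] F [ 0.55 -0.44  0.19] open 0.1 gf 0.0
A thumb shut (np.int64(130), np.int64(259)) then [254. 254. 252.] now [222. 214. 202.]
A open panel (np.int64(130), np.int64(196)) then [237. 234. 222.] now [37. 36. 37.]
A openthumb (np.int64(135), np.int64(180)) then [138. 131. 124.] now [35. 34. 34.]
  side (np.int64(251), np.int64(166)) [156. 146. 132.] [38. 35. 35.]
B thumb shut (np.int64(187), np.int64(269)) then [254. 255. 253.] now [226. 218. 207.]
B open panel (np.int64(189), np.int64(207)) then [237. 235. 222.] now [81. 81. 70.]
B openthumb (np.int64(193), np.int64(191)) then [164. 157. 146.] now [54. 53. 48.]
  side (np.int64(264), np.int64(181)) [199. 186. 165.] [44. 40. 39.]
C thumb shut (np.int64(244), np.int64(273)) then [254. 255. 253.] now [121. 135. 142.]
C open panel (np.int64(240), np.int64(210)) then [237. 234. 222.] now [46. 45. 45.]
C openthumb (np.int64(241), np.int64(194)) then [144. 137. 128.] now [40. 39. 39.]
  side (np.int64(281), np.int64(196)) [193. 182. 161.] [42. 38. 38.]
D thumb shut (np.int64(297), np.int64(261)) then [254. 255. 253.] now [144. 160. 168.]
D open panel (np.int64(295), np.int64(198)) then [236. 233. 220.] now [80. 90. 96.]
D openthumb (np.int64(294), np.int64(183)) then [165. 158. 148.] now [38. 37. 38.]
  side (np.int64(316), np.int64(211)) [150. 141. 128.] [37. 35. 35.]
```

```bash
python3 -c "
from plant import arm
print(arm.close_job())"
```

```text
the job is handed in; nothing more can be done
None
```

I found three ripe tomatoes and seated each in its own saver, then pressed all four covers shut, including the empty saver's; the job is handed in at about 58 s on the robot's clock, with the other counter items left untouched.

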